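# Make up the mixed bread tray

## Task

Finish making up the mixed tray with the bread from the cooling rack: stack the loose rye loaf squarely on top of the rye loaf in the tray and the loose white loaf squarely on top of the white one, stand the round roll on the tray floor midway between the two stacks and level with them, and lay the long roll behind it on the tray floor, across the tray, parallel to the back board and centred left to right. Set each bread down, do not drop it, and leave the two loaves already in the tray, the tin, the scraper and the brush where they are.

Things in the scene. Friction and masses are not known exactly. Their poses are not given: they have to be found in the camera images.
- tray: Wooden slatted bread tray, fixed, left or right of the middle: 314 mm (x, front to back) x 334 (y) x 60 high. Floor 12 mm thick: breads stand 12 mm above the bench. Origin: centre of its underside; x points to its back, away from the robot. Inner faces: back board x = +145 mm, front -145, sides y = +-155. Two tin loaves stand in its front part.
- rye_in_tray_c (a point): Dark brown rye tin loaf, 110 long x 62 wide x 58 mm high, flat top and base, 0.2 kg. Point: its centre, half-way up; x along its length, y across, z up. Already in the tray, loose, left or right: length front to back, centre about 50 mm in front of the tray's middle and 105 mm to one side.
- white_in_tray_c (a point): Pale golden white tin loaf, 110 long x 62 wide x 58 mm high, flat top and base, 0.2 kg. Point: its centre, half-way up; x along its length, y across, z up. Already in the tray, loose, on the other side from the rye loaf, also with its length front to back.
- rye_loose_c (a point): Dark brown rye tin loaf, 110 long x 62 wide x 58 mm high, flat top and base, 0.2 kg. Point: its centre, half-way up; x along its length, y across, z up. Starts on the dark wire cooling rack (fixed, 290 x 390 mm, top 20 mm above the bench), length roughly left to right, in any of four places there.
- white_loose_c (a point): Pale golden white tin loaf, 110 long x 62 wide x 58 mm high, flat top and base, 0.2 kg. Point: its centre, half-way up; x along its length, y across, z up. Starts on the dark wire cooling rack (fixed, 290 x 390 mm, top 20 mm above the bench), length roughly left to right, in any of four places there.
- round_roll_c (a point): Round brown crusty roll with a white floured cross on top: 66 mm in diameter, 50 mm high, flat base, upright sides 8 to 30 mm above its base, domed top, 0.09 kg. Point: its centre, half-way up; z up. Starts on the dark wire cooling rack (top 20 mm above the bench), in any of four places there.
- long_roll_c (a point): Long brown crusty roll, round ends, four pale slashes: 152 long x 56 wide x 44 mm high, flat base, 0.13 kg. Point: its centre, half-way up; x along its length, y across, z up. Starts on the dark wire cooling rack (fixed, 290 x 390 mm, top 20 mm above the bench), length roughly left to right, in any of four places there.
- loaf_tin: Bystander: empty dark steel loaf tin, 160 x 93 x 62 mm, open at the top, beyond the tray and the rack. Origin: centre of its underside.
- scraper: Bystander: dough scraper lying flat, steel blade with a dark wooden grip, 108 x 130 x 25 mm, beyond the tray and the rack. Origin: on its underside, in the middle of the blade.
- bench_brush: Bystander: bench brush with dark wooden back and handle and pale bristles, about 260 x 36 x 60 mm, lying between the tray and the rack. Origin: under the middle of its bristles.
Mind the look-alikes: they are no part of the job. What is shaped like the part that bears white_loose_c but blue is not meant. What is shaped like the part that bears round_roll_c but yellow is not meant.

How it is judged:
By the outcome, as a careful person would: the job done as asked, in the order asked, and still so for the second after the job is handed in, with the robot touching nothing.
It also fails if it takes over 112 s, if anything falls off the work surface, if the arm or the gripper's body presses on something with over 40 N, if the wrist force passes 120 N, or if a joint passes its speed limit or range.

## Robot

A 7-joint arm with a two-finger parallel gripper is mounted at the origin on the work surface. World frame = base frame: x ahead of the robot, y to its left, z up, the work surface at z = 0. Lengths are in m, angles in rad, forces in N, time in s.
With the tool pointing down it reaches from about 0.425 to 0.875 m from the base axis. Payload 4.7 kg.
Tool frame: the origin (TCP) lies midway between the tips of the shut fingers; the grasp point (between the pads) lies 19 mm behind it; x points along the fingers, y is the direction in which the jaws open and shut, and the axes are right-handed (so a half turn about x gives the same grasp; the last joint's range is limited). The gripper opens to 87 mm and grips with 3 to 60 N. Pads are 19 mm wide; open, the fingers measure 117 mm over their backs; the gripper's body (75 mm by 190 mm) begins 51 mm behind the grasp point.
Start: joints at [1.158, 0.321, -0.07, 1.45, 0.023, 1.371, -0.057], TCP at [0.269, -0.592, 0.223] pointing down, gripper open.
Joint ranges: [-2.86, 2.86], [-0.3, 2.09], [-1.38, 1.24], [0.06, 2.45], [-1.56, 4.7], [0.09, 2.05], [-2.69, 2.69]. Speed limits (rad/s): [2.57, 2.57, 3.14, 3.14, 3.14, 3.14, 3.14].

## Interface

Orientations are given as a rotation vector (axis times angle).
In Python, from bench import ctrl gives the robot as it stands. The module is installed in compiled form; this text tells all that it offers.
- The arm moves only by the shell command python3 -m jog 'ROWS' [FORCE]. ROWS is JSON, a list of rows, each an object with "rot": the turn, a rotation vector about the tool's x, y, z in units of 5 degrees (1.0 is 5 degrees), a list of three; "travel": the shift along the tool's x, y, z in units of 0.3 m (1.0 is 0.3 m), a list of three; "jaw": the closure, from -1 (fully open) to 1 (shut), so that 0 is half open. In form: [{"rot": [ax, ay, az], "travel": [tx, ty, tz], "jaw": jaw}, ...]. A call has 1 to 8 rows; each row shifts and turns the commanded pose from where the row before left it, along the tool's axes as they then stand; what a row does not reach is not made up. A row lasts 1/10 s, in which the tool goes at most 50 mm and 8.59 degrees, less where a joint would pass 70% of its speed; a pose out of reach is approached as far as the arm can. A call with a number of a shift or a turn outside -1 to 1 is refused whole. A call with a gripper value outside its range is refused whole. The fingers move at their own pace and stop on an object; FORCE is the grip in N (left out, the last holds). Time passes only in rows, so rows that do not move let the fingers close. It gives the time, the measured TCP pose, the force and the opening at its end, in the units of the state.
- ctrl.get_state(): the state, without advancing time (a new reading comes with each control period).
- ctrl.get_image(name): name is "scene" or "top"; returns the picture (400x640x3 uint8, red, green, blue); there is no depth.
- ctrl.camera_model(name): a dict with "mtx" (3x3 intrinsics, pixels), "extrinsics" (4x4, takes a point from world to camera coordinates). Camera axes: x right, y up, looking along -z (the intrinsics and any distortion apply to the point x, -y, -z); pixel columns grow to the right and rows downward; lengths in m; the calibration is good to about 2 mm. A picture is of the moment at which its call begins. camera_model takes no time and is no camera call.
- ctrl.close_job(): hands the job in, once; it reports no verdict.
The state is a dict: "time": time; "joint_positions": joint angles; "qd": joint speeds; "joint_torque": joint torques, N m; "position": TCP position; "tool_rot": TCP orientation; "ft_force": force on the tool from outside, world axes, zero at the start; "torque": the same for the moment, N m; "grip_width": opening from 0.0 (shut) to 1.0 (fully open).
Only numpy, scipy, OpenCV 4.12 (cv2) and the standard library are available. Lean on these libraries where they do the work, as an engineer would, in place of code of your own. Each camera call takes 0.05 s, during which the arm holds its last target.

## Working session

There is one attempt and no reset: what is moved stays moved. The work goes in short steps, Python scripts to look and compute and a shell command to move; the robot and the scene stay as the last step left them, time stands still between calls to the robot, and variables do not carry over. Pictures are saved under pics/ and viewed, and the job is handed in when it is done.

```bash
mkdir -p pics; ls; python3 - <<'E'
from bench import ctrl
import cv2,numpy as np
for n in("scene","top"):
    im=ctrl.get_image(n); cv2.imwrite(f"pics/{n}0.png",im[:,:,::-1]); m=ctrl.camera_model(n); print(n,m)
print(ctrl.get_state())
E
```

```text
pics
scene {'mtx': array([[387.68029549,   0.        , 316.40057722],
       [  0.        , 387.68029549, 197.50761616],
       [  0.        ,   0.        ,   1.        ]]), 'extrinsics': array([[ 0.44760166,  0.89416148,  0.01131366, -0.21127146],
       [-0.77119666,  0.37958137,  0.51105155,  0.35055526],
       [ 0.45266816, -0.23747258,  0.8594756 , -1.45080333],
       [ 0.        ,  0.        ,  0.        ,  1.        ]])}
top {'mtx': array([[485.70977542,   0.        , 312.90756774],
       [  0.        , 485.70977542, 193.45582584],
       [  0.        ,   0.        ,   1.        ]]), 'extrinsics': array([[ 0.02437332, -0.99961494,  0.01326295, -0.03785371],
       [ 0.98378948,  0.02634097,  0.17738213, -0.52233407],
       [-0.17766318,  0.00872456,  0.98405268, -1.30668159],
       [ 0.        ,  0.        ,  0.        ,  1.        ]])}
{'time': 0.1, 'joint_positions': array([ 1.15809932,  0.3217596 , -0.07009866,  1.45151945,  0.0226105 ,
        1.37080347, -0.05690635]), 'qd': array([ 6.94652371e-04, -1.03962512e-03, -2.55199451e-04, -2.60111347e-03,
       -7.99890049e-04,  1.38279590e-03,  1.10902137e-05]), 'joint_torque': array([-3.50431246e-04, -4.92570269e+01, -4.05869242e-01, -3.13403463e+01,
       -6.42362586e-02,  3.95007699e-02,  9.84261419e-05]), 'position': array([ 0.26883324, -0.59127164,  0.22158087]), 'tool_rot': array([ 1.98584254,  0.43213305, -1.98676799]), 'ft_force': array([-0.62165796,  0.8522983 ,  0.12845487]), 'torque': array([-0.01676472, -0.02077233,  0.02547309]), 'grip_width': 0.9987101686966001}
```

View pics/top0.png

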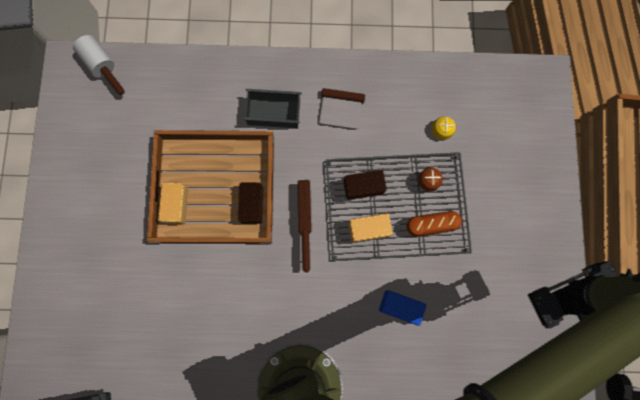

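View pics/scene0.png

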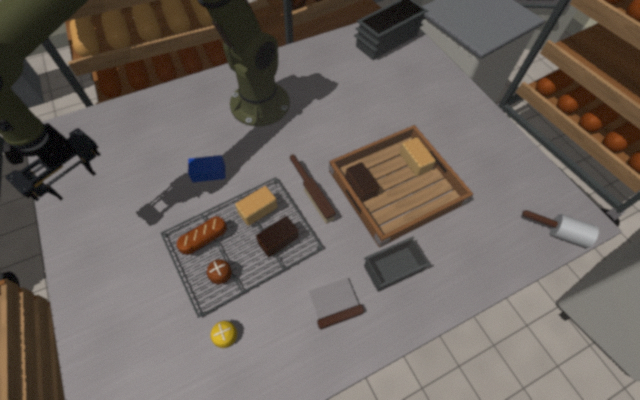

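The top view shows these candidates:
- **White loaf:** pale golden loaf on the rack at (371,228). The blue block at (403,308) is the decoy.
- **Round roll:** brown with a cross at (431,178). The yellow one at (444,127), off the rack, is the decoy.
- **Rye loaf:** dark loaf at (365,184).
- **Long roll:** at (435,223).
- **Tray at (211,187):** white loaf at (172,203) on its left, rye at (250,203) on its right.

I'll confirm these in an enlarged crop.

```bash
cat > h.py <<'E'
import numpy as np,cv2
from bench import ctrl
def ray(n,px):
    m=ctrl.camera_model(n);K=m['mtx'];E=m['extrinsics'];R=E[:3,:3];C=-R.T@E[:3,3]
    p=np.atleast_2d(np.asarray(px,float))
    d=np.c_[(p[:,0]-K[0,2])/K[0,0],-(p[:,1]-K[1,2])/K[1,1],-np.ones(len(p))]@R
    return C,d
def onz(n,px,z):
    C,d=ray(n,px); s=(z-C[2])/d[:,2]; return (C+s[:,None]*d)[:,:2]
def proj(n,P):
    m=ctrl.camera_model(n);K=m['mtx'];E=m['extrinsics'];P=np.atleast_2d(P)
    q=P@E[:3,:3].T+E[:3,3]; return np.c_[K[0,0]*q[:,0]/-q[:,2]+K[0,2],K[1,1]*-q[:,1]/-q[:,2]+K[1,2]]
E
python3 - <<'E'
from h import *
im=cv2.imread('pics/top0.png')
cv2.imwrite('pics/crop_rack.png',cv2.resize(im[110:330,320:480],None,fx=3.6,fy=2.7*1.0,interpolation=cv2.INTER_CUBIC)if 0 else cv2.resize(im[115:335,315:480],None,fx=2.7,fy=2.7,interpolation=cv2.INTER_CUBIC))
cv2.imwrite('pics/crop_tray.png',cv2.resize(im[120:255,135:285],None,fx=4.4,fy=4.4,interpolation=cv2.INTER_CUBIC))
print(ray('top',[0,0])[0],ray('scene',[0,0])[0])
h=cv2.cvtColor(im,cv2.COLOR_BGR2HSV)
for p in [(371,228),(371,240),(365,184),(365,196),(172,203),(250,203),(431,178),(435,223),(200,175),(152,190)]: print(p,h[p[1],p[0]])
E
```

```text
[ 0.28264017 -0.01268012  1.3789983 ] [ 1.02164497 -0.28867946  1.07016851]
(371, 228) [ 17 151 218]
(371, 240) [ 10  31 124]
(365, 184) [  5 137  41]
(365, 196) [13 82 28]
(172, 203) [ 17 158 206]
(250, 203) [  9 170  36]
(431, 178) [ 13  95 167]
(435, 223) [ 11 202 153]
(200, 175) [ 15 135 172]
(152, 190) [ 13 176 145]
```

View pics/crop_rack.png

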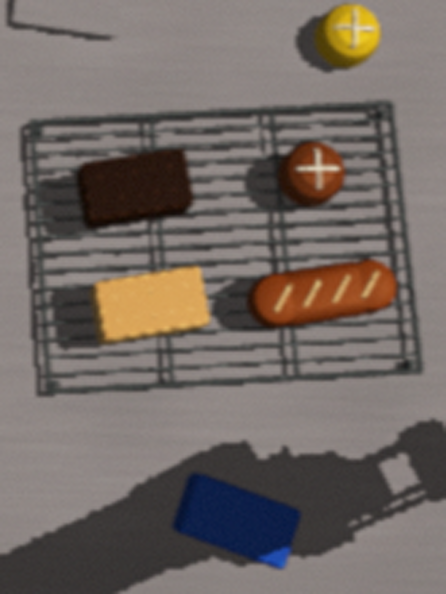

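View pics/crop_tray.png

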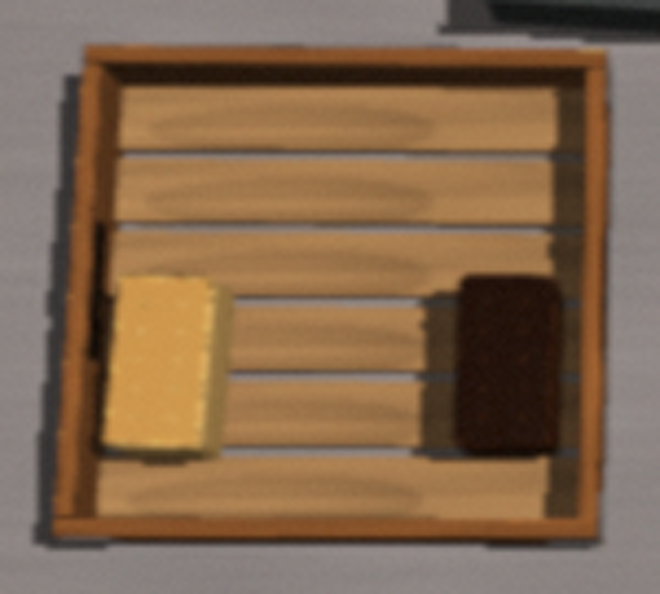

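```bash
cat >> h.py <<'E'
def mask(im,kind):
    h=cv2.cvtColor(im,cv2.COLOR_BGR2HSV).astype(int);H,S,V=h[...,0],h[...,1],h[...,2]
    b,g,r=[im[...,i].astype(int) for i in range(3)]
    if kind=='white': m=(S>110)&(H>12)&(H<26)&(V>60)
    if kind=='rye': m=(V<75)&(r-b>9)
    if kind=='crust': m=(S>60)&(H<20)&(V>75)&(r-b>40)
    return m.astype(np.uint8)*255
def comp(im,kind,roi):
    m=mask(im,kind);z=np.zeros_like(m);x0,y0,x1,y1=roi;z[y0:y1,x0:x1]=m[y0:y1,x0:x1]
    z=cv2.morphologyEx(z,cv2.MORPH_OPEN,np.ones((3,3),np.uint8))
    c=max(cv2.findContours(z,cv2.RETR_EXTERNAL,cv2.CHAIN_APPROX_NONE)[0],key=cv2.contourArea)
    return cv2.convexHull(c)[:,0,:].astype(float)
def meas(n,im,kind,roi,z):
    p=comp(im,kind,roi); w=onz(n,p,z)
    (c,s,a)=cv2.minAreaRect((w*1000).astype(np.float32)); 
    if s[0]<s[1]: s=s[::-1];a+=90
    a=(a+90)%180-90
    return np.round(np.r_[c,s,a],1),p.min(0),p.max(0)
E
python3 - <<'E'
from h import *
t=cv2.imread('pics/top0.png');s=cv2.imread('pics/scene0.png')
J=[('rye loose','rye',.049,(335,165,395,203),(250,213,303,258)),
('white loose','white',.049,(340,208,398,248),(228,182,282,228)),
('round','crust',.045,(415,160,446,195),(202,255,236,286)),
('long','crust',.042,(400,205,470,240),(172,212,232,256)),
('rye tray','rye',.041,(236,180,266,226),(340,158,385,203)),
('white tray','white',.041,(157,181,189,226),None)]
for n,k,z,a,b in J:
    print(n,*meas('top',t,k,a,z))
    if b: print('   scene',*meas('scene',s,k,b,z))
c=(np.array([(85,47),(607,52),(600,540),(55,533)])+.5)/4.4-.5+[135,120]
w=onz('top',c,.06);print(np.round(w*1000,1),np.round(w.mean(0)*1000,1))
c=(np.array([(22,126),(390,101),(421,372),(40,394)])+.5)/2.7-.5+[315,115]
w=onz('top',c,.02);print(np.round(w*1000,1))
cv2.imwrite('pics/crop_s.png',cv2.resize(s[115:290,320:480],None,fx=3.4,fy=3.4,interpolation=cv2.INTER_CUBIC))
cv2.imwrite('pics/crop_s2.png',cv2.resize(s[150:320,150:345],None,fx=3.4,fy=3.4,interpolation=cv2.INTER_CUBIC))
E
```

```text
rye loose [ 553.8 -167.5  113.5   68.8  -80. ] [344. 170.] [385. 198.]
   scene [ 547.4 -165.4  117.3   80.2  -78.3] [257. 218.] [297. 255.]
white loose [ 432.5 -183.5  114.5   65.4  -79.9] [349. 213.] [391. 241.]
   scene [ 416.3 -182.4  115.1   68.4  -76.8] [237. 187.] [274. 219.]
round [ 578.3 -360.1   54.7   54.4    1.5] [423. 168.] [442. 187.]
   scene [ 573.9 -361.5   56.4   52.3   47.4] [207. 262.] [227. 282.]
long [ 449.9 -366.1  147.7   54.6  -79.8] [409. 211.] [461. 234.]
   scene [ 438.9 -362.1  148.7   55.6  -80.2] [177. 216.] [223. 252.]
rye tray [490.1 148.7 119.3  81.1   2.4] [236. 183.] [265. 225.]
   scene [489.6 153.  127.8  81.4   0.9] [345. 164.] [380. 200.]
white tray [487.4 362.8 123.8  85.7   1.6] [157. 181.] [188. 225.]
[[689.3 427.1]
 [695.5  93.7]
 [383.3  85.8]
 [379.1 420. ]] [536.8 256.7]
[[ 622.6  -51. ]
 [ 661.2 -445.6]
 [ 372.3 -469.4]
 [ 339.9  -75.4]]
```

View pics/crop_s.png

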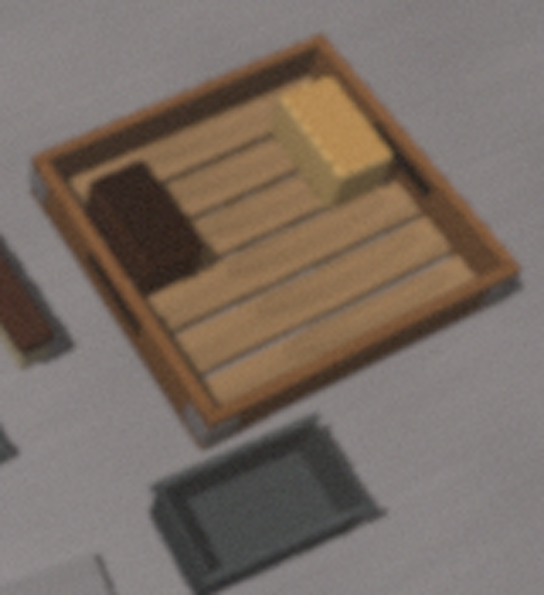

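View pics/crop_s2.png

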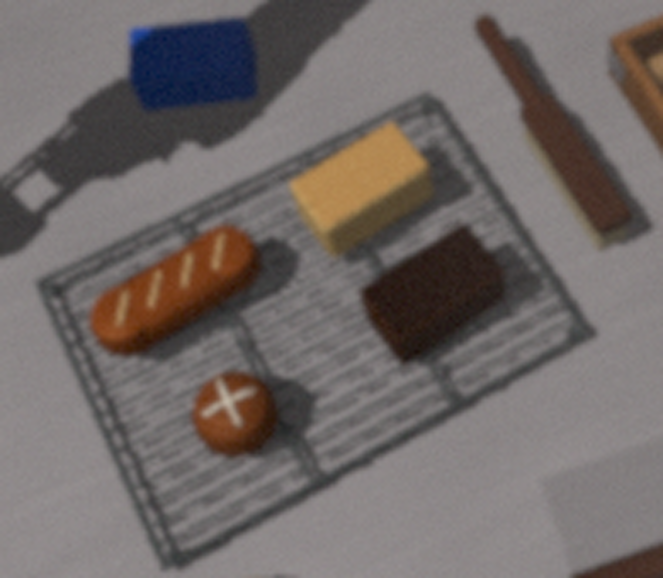

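```bash
python3 - <<'E'
from h import *
t=cv2.imread('pics/top0.png');s=cv2.imread('pics/scene0.png')
def q(n,name,pts,sc,off,z):
    c=(np.array(pts)+.5)/sc-.5+off; w=onz(n,c,z)*1000
    e=w-np.roll(w,-1,0); print(n,name,w.mean(0).round(1),'sides',np.linalg.norm(e,axis=1).round(1),'ang',np.degrees(np.arctan2(e[:,1],e[:,0])).round(1))
q('top','white tray',[(122,277),(212,277),(205,450),(105,445)],4.4,[135,120],.07)
q('top','rye tray',[(460,275),(557,278),(557,453),(457,452)],4.4,[135,120],.07)
q('scene','white tray',[(278,97),(330,76),(391,150),(338,178)],3.4,[320,115],.07)
q('scene','rye tray',[(90,182),(145,162),(203,243),(150,270)],3.4,[320,115],.07)
q('scene','tray',[(33,161),(322,37),(520,270),(208,424)],3.4,[320,115],.06)
q('top','rye',[(80,163),(186,150),(191,210),(88,222)],2.7,[315,115],.078)
q('top','white',[(95,283),(202,266),(210,322),(103,342)],2.7,[315,115],.078)
q('scene','white',[(290,185),(392,124),(430,165),(328,228)],3.4,[150,150],.078)
# bright-top masks
h=cv2.cvtColor(t,cv2.COLOR_BGR2HSV).astype(int)
for nm,roi,z in(('white tray',(155,180,190,226),.07),('white',(340,205,398,248),.078)):
    x0,y0,x1,y1=roi; 
    for th in(165,185):
        m=np.zeros(t.shape[:2],np.uint8); m[y0:y1,x0:x1]=((h[...,2]>th)&(h[...,1]>125))[y0:y1,x0:x1]*255
        m=cv2.morphologyEx(m,cv2.MORPH_OPEN,np.ones((5,5)))
        c=max(cv2.findContours(m,0,1)[0],key=cv2.contourArea); print(nm,th,cv2.minAreaRect((onz('top',c[:,0],z)*1000).astype(np.float32)))
big=cv2.convertScaleAbs(cv2.resize(t[160:240,230:275],None,fx=7,fy=7,interpolation=cv2.INTER_CUBIC),alpha=2.2)
big2=cv2.convertScaleAbs(cv2.resize(t[160:240,335:395],None,fx=7,fy=7,interpolation=cv2.INTER_CUBIC),alpha=2.2)
cv2.imwrite('pics/rye_pair.png',np.hstack([big,big2]))
E
```

```text
top white tray [485.6 360.4] sides [ 55.8 108.3  61.4 105.3] ang [ 91.6   1.8 -91.4 178.9]
top rye tray [489.9 146.5] sides [ 60.5 109.8  61.4 111. ] ang [  89.7    2.5  -89.1 -178. ]
scene white tray [484.1 361. ] sides [ 60.1 100.1  63.6 105.3] ang [ -90.4 -179.3   94.3   -1.2]
scene rye tray [493.5 149.2] sides [ 57.3 100.9  57.3 107.1] ang [ -92.7 -178.9   93.5    1. ]
scene tray [539.  256.2] sides [332.4 308.6 332.2 305.7] ang [ -88.6 -178.9   90.9    1.2]
top rye [ 548.7 -166.5] sides [109.1  62.2 105.1  61.3] ang [  98.7    4.6  -81.7 -171.7]
top white [ 430.1 -183.4] sides [109.   56.6 108.8  59.3] ang [ 100.5    7.9  -78.  -171.7]
scene white [ 430.8 -181. ] sides [104.9  55.4 104.2  55.6] ang [ -79.6 -166.1  100.4   14.7]
white tray 165 ((489.2869873046875, 360.20184326171875), (60.92607116699219, 112.58170318603516), 89.46308135986328)
white tray 185 ((486.4699401855469, 360.5820007324219), (56.44179153442383, 103.16886138916016), 89.01335906982422)
white 165 ((430.3349304199219, -182.84437561035156), (58.94343566894531, 105.07835388183594), 10.87148380279541)
white 185 ((431.0557556152344, -183.36434936523438), (56.230106353759766, 102.87395477294922), 10.50641918182373)
```

View pics/rye_pair.png

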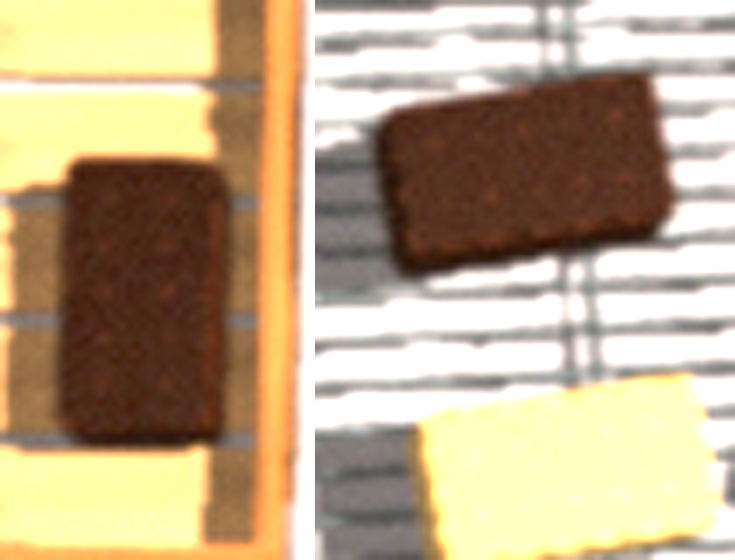

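```bash
python3 - <<'E'
from h import *
def q(n,name,pts,sc,off,z):
    c=(np.array(pts)+.5)/sc-.5+off; w=onz(n,c,z)*1000
    e=w-np.roll(w,-1,0); print(n,name,w.mean(0).round(1),'sides',np.linalg.norm(e,axis=1).round(1),'ang',np.degrees(np.arctan2(e[:,1],e[:,0])).round(1))
q('top','rye tray',[(68,160),(212,160),(207,430),(62,430)],7,[230,160],.07)
q('top','rye tray wide',[(68,158),(223,158),(218,438),(60,438)],7,[230,160],.07)
q('top','rye',[(382-315,118),(650-315,73),(668-315,215),(400-315,255)],7,[335,160],.078)
t=cv2.imread('pics/top0.png')
for nm,z,roi in(('round',.045,(412,155,450,200)),('long',.042,(400,200,472,245))):
  h=cv2.cvtColor(t,cv2.COLOR_BGR2HSV).astype(int); x0,y0,x1,y1=roi
  for th in (60,90,110):
    m=np.zeros(t.shape[:2],np.uint8); m[y0:y1,x0:x1]=((h[...,1]>th)&(h[...,0]<20))[y0:y1,x0:x1]*255
    c=max(cv2.findContours(m,0,1)[0],key=cv2.contourArea); print(nm,th,cv2.minAreaRect((onz('top',c[:,0],z)*1000).astype(np.float32)))
from scipy.spatial.transform import Rotation as R
print(R.from_rotvec(ctrl.get_state()['tool_rot']).as_matrix().round(3))
E
```

```text
top rye tray [491.8 148.8] sides [ 56.4 106.5  56.  106.5] ang [  91.6    1.5  -88.5 -178.3]
top rye tray wide [490.7 146.8] sides [ 60.7 110.4  61.  110.4] ang [  91.6    1.5  -88.5 -178.7]
top rye [ 550.  -164.9] sides [107.2  57.  106.1  54.8] ang [ 101.3    7.   -79.9 -171.9]
round 60 ((574.44775390625, -352.37664794921875), (64.95160675048828, 74.16385650634766), 45.59416198730469)
round 90 ((573.627197265625, -353.1939697265625), (61.85969924926758, 71.14656829833984), 40.957271575927734)
round 110 ((573.7808227539062, -353.0304870605469), (63.28205490112305, 68.43370056152344), 1.5393047332763672)
long 60 ((448.72161865234375, -362.47833251953125), (58.12184143066406, 159.6332244873047), 10.234187126159668)
long 90 ((448.5692443847656, -363.3875732421875), (56.78553009033203, 156.7773895263672), 9.621572494506836)
long 110 ((448.6241149902344, -362.53515625), (56.39237594604492, 155.11492919921875), 9.62152099609375)
[[-0.001  0.414 -0.91 ]
 [ 0.002 -0.91  -0.414]
 [-1.    -0.002  0.   ]]
```

```bash
cat > plan.py <<'E'
import sys,numpy as np
from bench import ctrl
from scipy.spatial.transform import Rotation as R
# usage: plan.py x y z(mm) jawdeg : rotation needed (5deg units, tool axes), then travel (0.3 m units) in target frame
x,y,z,j=map(float,sys.argv[1:5]);s=ctrl.get_state();A=R.from_rotvec(s['tool_rot'])
a=np.radians(j);X=np.array([0,0,-1.]);Y=np.array([np.cos(a),np.sin(a),0]);T=np.c_[X,Y,np.cross(X,Y)]
m=A.as_matrix();v=np.array([x,y,z])/1000-s['position']
print('t',round(s['time'],2),'pos',(s['position']*1000).round(1),'jaw',np.degrees(np.arctan2(m[1,1],m[0,1])).round(2),'down',m[:,0].round(3),'F',s['ft_force'].round(1),'w',round(float(s['grip_width']),3))
print('rot',(np.degrees((A.inv()*R.from_matrix(T)).as_rotvec())/5).round(2),'travel(after rot)',(T.T@v/.3).round(3),'travel now',(m.T@v/.3).round(3))
E
python3 plan.py 550 -166 180 10.3
```

```text
t 0.1 pos [ 268.8 -591.3  221.6] jaw -65.54 down [-0.001  0.002 -1.   ] F [-0.6  0.9  0.1] w 0.999
rot [-1.517e+01 -1.000e-02  2.000e-02] travel(after rot) [ 0.139  1.176 -1.227] travel now [ 0.14  -0.902 -1.44 ]
```

```bash
python3 -m jog '[{"rot":[-1,0,0],"travel":[0,0,0],"jaw":-1},{"rot":[-1,0,0],"travel":[0,0,0],"jaw":-1},{"rot":[-1,0,0],"travel":[0,0,0],"jaw":-1},{"rot":[-1,0,0],"travel":[0,0,0],"jaw":-1},{"rot":[-1,0,0],"travel":[0,0,0],"jaw":-1},{"rot":[-1,0,0],"travel":[0,0,0],"jaw":-1},{"rot":[-1,0,0],"travel":[0,0,0],"jaw":-1},{"rot":[-0.6,0,0],"travel":[0,0,0],"jaw":-1}]' 30; python3 plan.py 550 -166 180 10.3
```

```text
time: 0.9
position: [0.2689, -0.5914, 0.2219]
tool_rot: [1.552, 0.945, -1.552]
ft_force: [0.1, -0.1, -0.1]
grip_width: 1.0
t 0.9 pos [ 268.9 -591.4  221.9] jaw -27.38 down [-0.001  0.001 -1.   ] F [ 0.1 -0.1 -0.1] w 1.0
rot [-7.54 -0.01  0.01] travel(after rot) [ 0.14   1.176 -1.228] travel now [ 0.141  0.18  -1.69 ]
```

```bash
python3 -m jog '[{"rot":[-1,0,0],"travel":[0,0,0],"jaw":-1},{"rot":[-1,0,0],"travel":[0,0,0],"jaw":-1},{"rot":[-1,0,0],"travel":[0,0,0],"jaw":-1},{"rot":[-1,0,0],"travel":[0,0,0],"jaw":-1},{"rot":[-1,0,0],"travel":[0,0,0],"jaw":-1},{"rot":[-1,0,0],"travel":[0,0,0],"jaw":-1},{"rot":[-1,0,0],"travel":[0,0,0],"jaw":-1},{"rot":[-0.57,0,0],"travel":[0,0,0],"jaw":-1}]'; python3 plan.py 550 -166 180 10.3
```

```text
time: 1.7
position: [0.2689, -0.5915, 0.2219]
tool_rot: [1.074, 1.291, -1.073]
ft_force: [1.0, 0.0, -0.0]
grip_width: 1.002
t 1.7 pos [ 268.9 -591.5  221.9] jaw 10.46 down [-0.     0.001 -1.   ] F [ 1.  0. -0.] w 1.002
rot [ 0.03 -0.01  0.  ] travel(after rot) [ 0.14   1.176 -1.228] travel now [ 0.141  1.179 -1.224]
```

```bash
python3 -m jog '[{"rot":[0,0,0],"travel":[0,0.098,-0.102],"jaw":-1},{"rot":[0,0,0],"travel":[0,0.098,-0.102],"jaw":-1},{"rot":[0,0,0],"travel":[0,0.098,-0.102],"jaw":-1},{"rot":[0,0,0],"travel":[0,0.098,-0.102],"jaw":-1},{"rot":[0,0,0],"travel":[0,0.098,-0.102],"jaw":-1},{"rot":[0,0,0],"travel":[0,0.098,-0.102],"jaw":-1},{"rot":[0,0,0],"travel":[0,0.098,-0.102],"jaw":-1},{"rot":[0,0,0],"travel":[0,0.098,-0.102],"jaw":-1}]'; python3 plan.py 550 -166 130 10.3
```

```text
time: 2.5
position: [0.4571, -0.3072, 0.2223]
tool_rot: [1.076, 1.289, -1.076]
ft_force: [1.0, -0.6, 0.6]
grip_width: 1.002
t 2.5 pos [ 457.1 -307.2  222.3] jaw 10.3 down [-0. -0. -1.] F [ 1.  -0.6  0.6] w 1.002
rot [-0.  0.  0.] travel(after rot) [ 0.308  0.389 -0.408] travel now [ 0.307  0.389 -0.408]
```

```bash
python3 -m jog '[{"rot":[0,0,0],"travel":[0.03,0.098,-0.102],"jaw":-1},{"rot":[0,0,0],"travel":[0.08,0.098,-0.102],"jaw":-1},{"rot":[0,0,0],"travel":[0.1,0.098,-0.102],"jaw":-1},{"rot":[0,0,0],"travel":[0.1,0.098,-0.102],"jaw":-1},{"rot":[0,0,0],"travel":[0,0,0],"jaw":-1},{"rot":[0,0,0],"travel":[0,0,0],"jaw":-1}]'; python3 plan.py 550 -166 33 10.3
```

```text
time: 3.1
position: [0.5482, -0.1687, 0.1306]
tool_rot: [1.073, 1.293, -1.075]
ft_force: [-0.0, -0.8, 0.6]
grip_width: 1.004
t 3.1 pos [ 548.2 -168.7  130.6] jaw 10.47 down [-0.002  0.001 -1.   ] F [-0.  -0.8  0.6] w 1.004
rot [ 0.03 -0.02  0.03] travel(after rot) [ 0.325  0.007 -0.008] travel now [ 0.325  0.008 -0.007]
```

```bash
python3 -m jog '[{"rot":[0,0,0],"travel":[0.1,0.008,-0.008],"jaw":-1},{"rot":[0,0,0],"travel":[0.1,0,0],"jaw":-1},{"rot":[0,0,0],"travel":[0.08,0,0],"jaw":-1},{"rot":[0,0,0],"travel":[0.045,0,0],"jaw":-1},{"rot":[0,0,0],"travel":[0,0,0],"jaw":-1}]'; python3 plan.py 550 -166 33 10.3
python3 -m jog '[{"rot":[0,0,0],"travel":[0,0,0],"jaw":0.2},{"rot":[0,0,0],"travel":[0,0,0],"jaw":0.6},{"rot":[0,0,0],"travel":[0,0,0],"jaw":0.8},{"rot":[0,0,0],"travel":[0,0,0],"jaw":1},{"rot":[0,0,0],"travel":[0,0,0],"jaw":1},{"rot":[0,0,0],"travel":[0,0,0],"jaw":1}]' 20;python3 plan.py 550 -166 33 10.3
```

```text
time: 3.6
position: [0.549, -0.1686, 0.0331]
tool_rot: [1.076, 1.29, -1.079]
ft_force: [-0.1, 0.5, -0.2]
grip_width: 0.999
t 3.6 pos [ 549.  -168.6   33.1] jaw 10.18 down [-0.003  0.    -1.   ] F [-0.1  0.5 -0.2] w 0.999
rot [-0.03 -0.01  0.03] travel(after rot) [ 0.     0.005 -0.008] travel now [ 0.     0.005 -0.008]
time: 4.2
position: [0.5513, -0.1674, 0.0353]
tool_rot: [1.076, 1.287, -1.075]
ft_force: [-1.2, -0.2, 5.0]
grip_width: 0.709
t 4.2 pos [ 551.3 -167.4   35.3] jaw 10.31 down [ 0.001 -0.001 -1.   ] F [-1.2 -0.2  5. ] w 0.709
rot [ 0.    0.01 -0.01] travel(after rot) [ 0.008 -0.003 -0.005] travel now [ 0.007 -0.003 -0.005]
```

```bash
python3 -m jog '[{"rot":[0,0,0],"travel":[-0.05,0,0],"jaw":1},{"rot":[0,0,0],"travel":[-0.12,0,0],"jaw":1},{"rot":[0,0,0],"travel":[-0.15,0,0],"jaw":1},{"rot":[0,0,0],"travel":[-0.15,0,0],"jaw":1},{"rot":[0,0,0],"travel":[-0.1,0,0],"jaw":1},{"rot":[-0.8,0,0],"travel":[0,0,0],"jaw":1},{"rot":[-1,0,0],"travel":[0,0,0],"jaw":1},{"rot":[-1,0,0],"travel":[0,0,0],"jaw":1}]'
python3 -m jog '[{"rot":[-1,0,0],"travel":[0,0,0],"jaw":1},{"rot":[-1,0,0],"travel":[0,0,0],"jaw":1},{"rot":[-1,0,0],"travel":[0,0,0],"jaw":1},{"rot":[-1,0,0],"travel":[0,0,0],"jaw":1},{"rot":[-1,0,0],"travel":[0,0,0],"jaw":1},{"rot":[-1,0,0],"travel":[0,0,0],"jaw":1},{"rot":[-1,0,0],"travel":[0,0,0],"jaw":1},{"rot":[-1,0,0],"travel":[0,0,0],"jaw":1}]'
python3 -m jog '[{"rot":[-1,0,0],"travel":[0,0,0],"jaw":1},{"rot":[-1,0,0],"travel":[0,0,0],"jaw":1},{"rot":[-1,0,0],"travel":[0,0,0],"jaw":1},{"rot":[-1,0,0],"travel":[0,0,0],"jaw":1},{"rot":[-1,0,0],"travel":[0,0,0],"jaw":1},{"rot":[-0.4,0,0],"travel":[0,0,0],"jaw":1}]';python3 plan.py 491 148.3 200 91.3
```

```text
time: 5.0
position: [0.55, -0.1669, 0.2057]
tool_rot: [0.888, 1.383, -0.889]
ft_force: [0.4, -0.0, -2.6]
grip_width: 0.708
time: 5.8
position: [0.5499, -0.1669, 0.2052]
tool_rot: [0.349, 1.544, -0.349]
ft_force: [-0.4, 0.9, -2.8]
grip_width: 0.708
time: 6.4
position: [0.5499, -0.1669, 0.2052]
tool_rot: [-0.02, 1.572, 0.021]
ft_force: [0.3, 0.1, -3.3]
grip_width: 0.709
t 6.4 pos [ 549.9 -166.9  205.2] jaw 91.47 down [-0.001  0.    -1.   ] F [ 0.3  0.1 -3.3] w 0.709
rot [ 0.03 -0.02 -0.01] travel(after rot) [ 0.017  1.055 -0.172] travel now [ 0.018  1.055 -0.169]
```

```bash
python3 -m jog '[{"rot":[0,0,0],"travel":[0,0.07,-0.011],"jaw":1},{"rot":[0,0,0],"travel":[0,0.14,-0.023],"jaw":1},{"rot":[0,0,0],"travel":[0,0.15,-0.024],"jaw":1},{"rot":[0,0,0],"travel":[0,0.15,-0.024],"jaw":1},{"rot":[0,0,0],"travel":[0,0.15,-0.024],"jaw":1},{"rot":[0,0,0],"travel":[0,0.15,-0.024],"jaw":1},{"rot":[0,0,0],"travel":[0,0.15,-0.024],"jaw":1},{"rot":[0,0,0],"travel":[0,0.07,-0.012],"jaw":1}]'
python3 -m jog '[{"rot":[0,0,0],"travel":[0,0.025,-0.004],"jaw":1},{"rot":[0,0,0],"travel":[0,0,0],"jaw":1},{"rot":[0,0,0],"travel":[0,0,0],"jaw":1},{"rot":[0,0,0],"travel":[0,0,0],"jaw":1}]';python3 plan.py 491 148.3 120 91.3
python3 - <<'E'
from h import *
for n in('top','scene'):cv2.imwrite(f'pics/{n}1.png',ctrl.get_image(n)[...,::-1])
t=cv2.imread('pics/top1.png');s=cv2.imread('pics/scene1.png')
a=cv2.resize(t[130:260,130:330],None,fx=4,fy=4,interpolation=cv2.INTER_CUBIC);cv2.imwrite('pics/c1.png',a)
cv2.imwrite('pics/c1s.png',cv2.resize(s[60:240,300:480],None,fx=3.3,fy=3.3,interpolation=cv2.INTER_CUBIC))
E
```

```text
time: 7.2
position: [0.4909, 0.1468, 0.2057]
tool_rot: [-0.022, 1.571, 0.024]
ft_force: [-0.5, -0.2, -2.7]
grip_width: 0.714
time: 7.6
position: [0.4929, 0.146, 0.2051]
tool_rot: [-0.016, 1.571, 0.015]
ft_force: [1.2, -0.1, -1.8]
grip_width: 0.712
t 7.6 pos [492.9 146.  205.1] jaw 91.12 down [-0.    -0.001 -1.   ] F [ 1.2 -0.1 -1.8] w 0.712
rot [-0.04 -0.01  0.01] travel(after rot) [ 0.284  0.008 -0.006] travel now [ 0.284  0.008 -0.006]
```

View pics/c1.png

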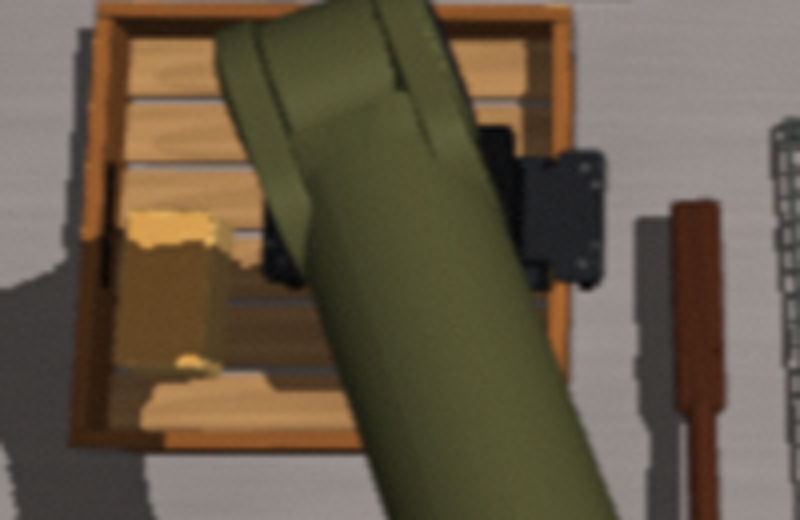

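View pics/c1s.png

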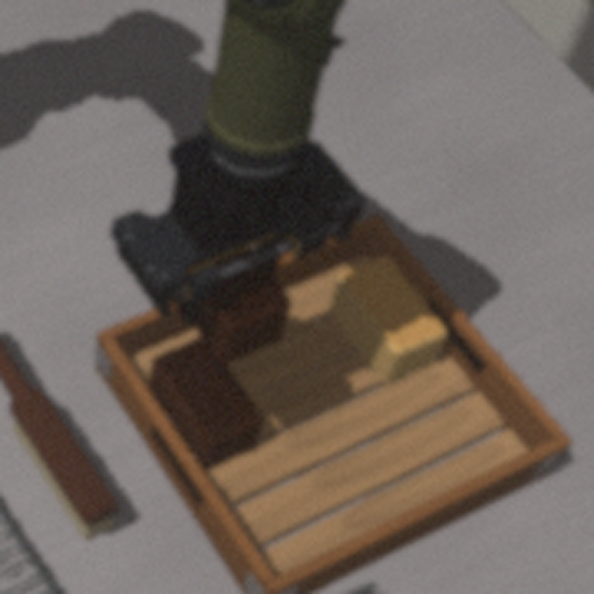

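```bash
python3 -m jog '[{"rot":[0,0,0],"travel":[0.05,0.007,-0.003],"jaw":1},{"rot":[0,0,0],"travel":[0.1,0,0],"jaw":1},{"rot":[0,0,0],"travel":[0.1,0,0],"jaw":1},{"rot":[0,0,0],"travel":[0.08,0,0],"jaw":1},{"rot":[0,0,0],"travel":[0.04,0,0],"jaw":1},{"rot":[0,0,0],"travel":[0.02,0,0],"jaw":1},{"rot":[0,0,0],"travel":[0,0,0],"jaw":1},{"rot":[0,0,0],"travel":[0,0,0],"jaw":1}]'; python3 plan.py 492 148.3 84 91.3
```

```text
time: 8.5
position: [0.4923, 0.1504, 0.0892]
tool_rot: [-0.018, 1.569, 0.018]
ft_force: [0.4, -1.2, -2.7]
grip_width: 0.707
t 8.5 pos [492.3 150.4  89.2] jaw 91.3 down [ 0.002  0.    -1.   ] F [ 0.4 -1.2 -2.7] w 0.707
rot [-0.    0.02 -0.  ] travel(after rot) [ 0.017 -0.007 -0.001] travel now [ 0.017 -0.007 -0.001]
```

```bash
python3 -m jog '[{"rot":[0,0,0],"travel":[0.006,-0.003,0],"jaw":1},{"rot":[0,0,0],"travel":[0.004,0,0],"jaw":1},{"rot":[0,0,0],"travel":[0,0,0],"jaw":1}]'; python3 -m jog '[{"rot":[0,0,0],"travel":[0.004,0,0],"jaw":1},{"rot":[0,0,0],"travel":[0,0,0],"jaw":1}]'; python3 -m jog '[{"rot":[0,0,0],"travel":[0.003,0,0],"jaw":1},{"rot":[0,0,0],"travel":[0,0,0],"jaw":1}]'
```

```text
time: 8.8
position: [0.4917, 0.1491, 0.0856]
tool_rot: [-0.018, 1.57, 0.017]
ft_force: [-0.1, 0.4, -2.9]
grip_width: 0.709
time: 9.0
position: [0.4918, 0.1492, 0.0853]
tool_rot: [-0.018, 1.57, 0.017]
ft_force: [-3.1, -2.6, 5.3]
grip_width: 0.709
time: 9.2
position: [0.4918, 0.1492, 0.0852]
tool_rot: [-0.019, 1.57, 0.016]
ft_force: [-5.3, -3.4, 13.0]
grip_width: 0.707
```

Contact is made at 13 N. I'll open slowly, back off and look.

```bash
python3 -m jog '[{"rot":[0,0,0],"travel":[-0.003,0,0],"jaw":1},{"rot":[0,0,0],"travel":[0,0,0],"jaw":0.3},{"rot":[0,0,0],"travel":[0,0,0],"jaw":-0.5},{"rot":[0,0,0],"travel":[0,0,0],"jaw":-0.8},{"rot":[0,0,0],"travel":[0,0,0],"jaw":-0.8},{"rot":[0,0,0],"travel":[-0.05,0,0],"jaw":-0.8},{"rot":[0,0,0],"travel":[-0.12,0,0],"jaw":-1},{"rot":[0,0,0],"travel":[-0.16,0,0],"jaw":-1}]'; python3 plan.py 430.5 -183 200 10.4
```

```text
time: 10.0
position: [0.49, 0.1491, 0.1834]
tool_rot: [-0.018, 1.574, 0.019]
ft_force: [1.3, -1.2, 0.8]
grip_width: 0.973
t 10.0 pos [490.  149.1 183.4] jaw 91.35 down [-0.004  0.    -1.   ] F [ 1.3 -1.2  0.8] w 0.973
rot [16.19 -0.04  0.03] travel(after rot) [-0.055 -0.395  1.053] travel now [-0.055 -1.102 -0.225]
```

```bash
python3 -m jog '[{"rot":[0,0,0],"travel":[-0.02,-0.1,-0.02],"jaw":-1},{"rot":[0,0,0],"travel":[0,-0.15,-0.031],"jaw":-1},{"rot":[0,0,0],"travel":[0,-0.15,-0.031],"jaw":-1},{"rot":[0,0,0],"travel":[0,-0.15,-0.031],"jaw":-1},{"rot":[0,0,0],"travel":[0,-0.15,-0.031],"jaw":-1},{"rot":[0,0,0],"travel":[0,-0.15,-0.031],"jaw":-1},{"rot":[0,0,0],"travel":[0,-0.15,-0.031],"jaw":-1},{"rot":[0,0,0],"travel":[0,-0.102,-0.02],"jaw":-1}]' 
python3 -m jog '[{"rot":[1,0,0],"travel":[0,0,0],"jaw":-1},{"rot":[1,0,0],"travel":[0,0,0],"jaw":-1},{"rot":[1,0,0],"travel":[0,0,0],"jaw":-1},{"rot":[1,0,0],"travel":[0,0,0],"jaw":-1},{"rot":[1,0,0],"travel":[0,0,0],"jaw":-1},{"rot":[1,0,0],"travel":[0,0,0],"jaw":-1},{"rot":[1,0,0],"travel":[0,0,0],"jaw":-1},{"rot":[1,0,0],"travel":[0,0,0],"jaw":-1}]'
python3 -m jog '[{"rot":[1,0,0],"travel":[0,0,0],"jaw":-1},{"rot":[1,0,0],"travel":[0,0,0],"jaw":-1},{"rot":[1,0,0],"travel":[0,0,0],"jaw":-1},{"rot":[1,0,0],"travel":[0,0,0],"jaw":-1},{"rot":[1,0,0],"travel":[0,0,0],"jaw":-1},{"rot":[1,0,0],"travel":[0,0,0],"jaw":-1},{"rot":[1,0,0],"travel":[0,0,0],"jaw":-1},{"rot":[1,0,0],"travel":[0,0,0],"jaw":-1}]'
python3 plan.py 430.5 -183 33.5 10.4
python3 - <<'E'
from h import *
for n in('top','scene'):cv2.imwrite(f'pics/{n}2.png',ctrl.get_image(n)[...,::-1])
t=cv2.imread('pics/top2.png');s=cv2.imread('pics/scene2.png')
cv2.imwrite('pics/c2.png',cv2.convertScaleAbs(cv2.resize(t[160:240,230:280],None,fx=7,fy=7,interpolation=cv2.INTER_CUBIC),alpha=2))
cv2.imwrite('pics/c2s.png',cv2.convertScaleAbs(cv2.resize(s[120:220,320:440],None,fx=5,fy=5,interpolation=cv2.INTER_CUBIC),alpha=1.8))
E
```

```text
time: 10.8
position: [0.4304, -0.1862, 0.1903]
tool_rot: [-0.017, 1.57, 0.014]
ft_force: [0.4, 0.6, -0.3]
grip_width: 1.001
time: 11.6
position: [0.4317, -0.1826, 0.1902]
tool_rot: [0.531, 1.504, -0.531]
ft_force: [-0.1, 0.5, 0.1]
grip_width: 1.001
time: 12.4
position: [0.4317, -0.1826, 0.1902]
tool_rot: [1.065, 1.294, -1.064]
ft_force: [-0.6, -0.7, -1.1]
grip_width: 1.002
t 12.4 pos [ 431.7 -182.6  190.2] jaw 11.14 down [ 0.001 -0.001 -1.   ] F [-0.6 -0.7 -1.1] w 1.002
rot [ 0.15  0.01 -0.01] travel(after rot) [ 0.522 -0.004  0.001] travel now [ 0.522 -0.005  0.   ]
```

View pics/c2.png

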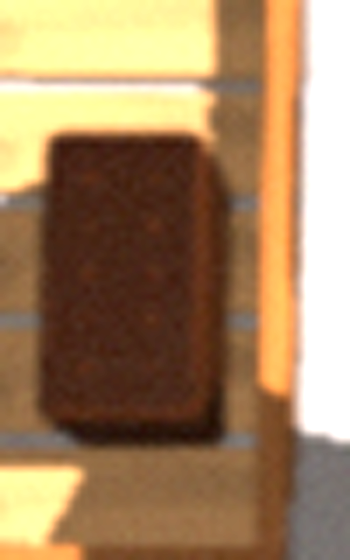

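View pics/c2s.png

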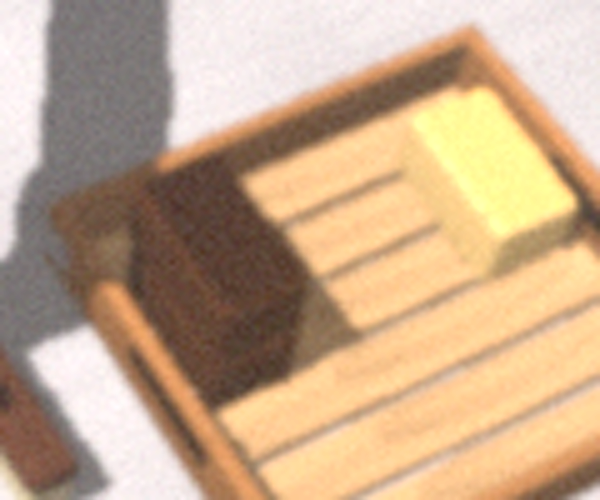

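```bash
python3 - <<'E'
from h import *
c=(np.array([(50,137),(198,137),(193,412),(44,412)])+.5)/7-.5+[230,160]
w=onz('top',c,.128)*1000;print(w.mean(0),w)
E
python3 -m jog '[{"rot":[0.14,0,0],"travel":[0.1,-0.002,0],"jaw":-1},{"rot":[0,0,0],"travel":[0.15,0,0],"jaw":-1},{"rot":[0,0,0],"travel":[0.12,0,0],"jaw":-1},{"rot":[0,0,0],"travel":[0.1,0,0],"jaw":-1},{"rot":[0,0,0],"travel":[0.052,0,0],"jaw":-1},{"rot":[0,0,0],"travel":[0,0,0],"jaw":-1},{"rot":[0,0,0],"travel":[0,0,0],"jaw":-1}]'; python3 plan.py 430.5 -183 33 10.4
python3 -m jog '[{"rot":[0,0,0],"travel":[0,0,0],"jaw":0.2},{"rot":[0,0,0],"travel":[0,0,0],"jaw":0.6},{"rot":[0,0,0],"travel":[0,0,0],"jaw":0.8},{"rot":[0,0,0],"travel":[0,0,0],"jaw":1},{"rot":[0,0,0],"travel":[0,0,0],"jaw":1},{"rot":[0,0,0],"travel":[0,0,0],"jaw":1}]' 20;python3 plan.py 430.5 -183 33 10.4
```

```text
[490.15168969 147.96882056] [[541.31959707 177.17000276]
 [542.82583784 121.75476735]
 [438.94759123 118.98238367]
 [437.51373263 173.96812846]]
time: 13.2
position: [0.4313, -0.183, 0.0333]
tool_rot: [1.071, 1.291, -1.07]
ft_force: [-0.3, 0.2, 1.2]
grip_width: 0.998
t 13.2 pos [ 431.3 -183.    33.3] jaw 10.68 down [ 0.001 -0.    -1.   ] F [-0.3  0.2  1.2] w 0.998
rot [ 0.06  0.   -0.01] travel(after rot) [ 0.001 -0.002 -0.001] travel now [ 0.001 -0.002 -0.001]
time: 13.8
position: [0.4309, -0.1832, 0.033]
tool_rot: [1.071, 1.29, -1.072]
ft_force: [-1.6, -0.3, 4.5]
grip_width: 0.714
t 13.8 pos [ 430.9 -183.2   33. ] jaw 10.61 down [ 0.    -0.001 -1.   ] F [-1.6 -0.3  4.5] w 0.714
rot [ 0.04  0.01 -0.  ] travel(after rot) [-0.    -0.001 -0.001] travel now [-0.    -0.001 -0.001]
```

```bash
python3 -m jog '[{"rot":[0,0,0],"travel":[-0.05,0,0],"jaw":1},{"rot":[0,0,0],"travel":[-0.12,0,0],"jaw":1},{"rot":[0,0,0],"travel":[-0.15,0,0],"jaw":1},{"rot":[0,0,0],"travel":[-0.15,0,0],"jaw":1},{"rot":[0,0,0],"travel":[-0.1,0,0],"jaw":1},{"rot":[-0.8,0,0],"travel":[0,0,0],"jaw":1},{"rot":[-1,0,0],"travel":[0,0,0],"jaw":1},{"rot":[-1,0,0],"travel":[0,0,0],"jaw":1}]'
python3 -m jog '[{"rot":[-1,0,0],"travel":[0,0,0],"jaw":1},{"rot":[-1,0,0],"travel":[0,0,0],"jaw":1},{"rot":[-1,0,0],"travel":[0,0,0],"jaw":1},{"rot":[-1,0,0],"travel":[0,0,0],"jaw":1},{"rot":[-1,0,0],"travel":[0,0,0],"jaw":1},{"rot":[-1,0,0],"travel":[0,0,0],"jaw":1},{"rot":[-1,0,0],"travel":[0,0,0],"jaw":1},{"rot":[-1,0,0],"travel":[0,0,0],"jaw":1}]'
python3 -m jog '[{"rot":[-1,0,0],"travel":[0,0,0],"jaw":1},{"rot":[-1,0,0],"travel":[0,0,0],"jaw":1},{"rot":[-1,0,0],"travel":[0,0,0],"jaw":1},{"rot":[-1,0,0],"travel":[0,0,0],"jaw":1},{"rot":[-1,0,0],"travel":[0,0,0],"jaw":1},{"rot":[-0.3,0,0],"travel":[0,0,0],"jaw":1}]';python3 plan.py 486.3 360.6 200 91.2
```

```text
time: 14.6
position: [0.4303, -0.1828, 0.2031]
tool_rot: [0.884, 1.384, -0.885]
ft_force: [0.2, 0.2, -1.2]
grip_width: 0.712
time: 15.4
position: [0.4302, -0.1827, 0.2027]
tool_rot: [0.345, 1.544, -0.344]
ft_force: [0.6, -0.2, -2.3]
grip_width: 0.711
time: 16.0
position: [0.4302, -0.1827, 0.2028]
tool_rot: [-0.016, 1.572, 0.017]
ft_force: [-0.3, -0.1, -1.8]
grip_width: 0.716
t 16.0 pos [ 430.2 -182.7  202.8] jaw 91.2 down [-0.001  0.001 -1.   ] F [-0.3 -0.1 -1.8] w 0.716
rot [-0.   -0.01 -0.01] travel(after rot) [0.009 1.807 0.225] travel now [0.01  1.807 0.225]
```

```bash
python3 -m jog '[{"rot":[0,0,0],"travel":[0,0.09,0.04],"jaw":1},{"rot":[0,0,0],"travel":[0,0.14,0.04],"jaw":1},{"rot":[0,0,0],"travel":[0,0.14,0.04],"jaw":1},{"rot":[0,0,0],"travel":[0,0.14,0.04],"jaw":1},{"rot":[0,0,0],"travel":[0,0.14,0.04],"jaw":1},{"rot":[0,0,0],"travel":[0,0.15,0.025],"jaw":1},{"rot":[0,0,0],"travel":[0,0.15,0],"jaw":1},{"rot":[0,0,0],"travel":[0,0.15,0],"jaw":1}]'
python3 -m jog '[{"rot":[0,0,0],"travel":[0,0.15,0],"jaw":1},{"rot":[0,0,0],"travel":[0,0.15,0],"jaw":1},{"rot":[0,0,0],"travel":[0,0.15,0],"jaw":1},{"rot":[0,0,0],"travel":[0,0.15,0],"jaw":1},{"rot":[0,0,0],"travel":[0,0.1,0],"jaw":1},{"rot":[0,0,0],"travel":[0,0.007,0],"jaw":1},{"rot":[0,0,0],"travel":[0,0,0],"jaw":1},{"rot":[0,0,0],"travel":[0,0,0],"jaw":1}]';python3 plan.py 486.3 360.6 90 91.2
```

```text
time: 16.8
position: [0.4915, 0.1499, 0.2032]
tool_rot: [-0.014, 1.571, 0.014]
ft_force: [0.6, -0.2, -1.9]
grip_width: 0.712
time: 17.6
position: [0.4884, 0.3586, 0.2029]
tool_rot: [-0.015, 1.571, 0.012]
ft_force: [0.1, 0.6, -1.4]
grip_width: 0.712
t 17.6 pos [488.4 358.6 202.9] jaw 90.97 down [-0.    -0.002 -1.   ] F [ 0.1  0.6 -1.4] w 0.712
rot [-0.05 -0.    0.02] travel(after rot) [ 0.376  0.007 -0.007] travel now [ 0.376  0.008 -0.007]
```

```bash
python3 -m jog '[{"rot":[0,0,0],"travel":[0.05,0.005,-0.005],"jaw":1},{"rot":[0,0,0],"travel":[0.1,0,0],"jaw":1},{"rot":[0,0,0],"travel":[0.1,0,0],"jaw":1},{"rot":[0,0,0],"travel":[0.08,0,0],"jaw":1},{"rot":[0,0,0],"travel":[0.03,0,0],"jaw":1},{"rot":[0,0,0],"travel":[0.016,0,0],"jaw":1},{"rot":[0,0,0],"travel":[0,0,0],"jaw":1},{"rot":[0,0,0],"travel":[0,0,0],"jaw":1}]';python3 plan.py 486.3 360.6 84 91.2
```

```text
time: 18.4
position: [0.4869, 0.3622, 0.0919]
tool_rot: [-0.014, 1.569, 0.016]
ft_force: [0.3, -0.1, -1.2]
grip_width: 0.713
t 18.4 pos [486.9 362.2  91.9] jaw 91.08 down [ 0.002  0.001 -1.   ] F [ 0.3 -0.1 -1.2] w 0.713
rot [-0.02  0.02 -0.01] travel(after rot) [ 0.026 -0.005 -0.002] travel now [ 0.026 -0.005 -0.002]
```

```bash
python3 -m jog '[{"rot":[0,0,0],"travel":[0.012,-0.004,-0.001],"jaw":1},{"rot":[0,0,0],"travel":[0.006,0,0],"jaw":1},{"rot":[0,0,0],"travel":[0,0,0],"jaw":1}]'; python3 -m jog '[{"rot":[0,0,0],"travel":[0.004,0,0],"jaw":1},{"rot":[0,0,0],"travel":[0,0,0],"jaw":1}]'; python3 -m jog '[{"rot":[0,0,0],"travel":[0.003,0,0],"jaw":1},{"rot":[0,0,0],"travel":[0,0,0],"jaw":1}]'
```

```text
time: 18.7
position: [0.4859, 0.3605, 0.0853]
tool_rot: [-0.015, 1.571, 0.015]
ft_force: [-0.0, 0.3, -1.9]
grip_width: 0.709
time: 18.9
position: [0.4859, 0.3606, 0.084]
tool_rot: [-0.015, 1.571, 0.015]
ft_force: [-0.4, 0.7, -1.8]
grip_width: 0.709
time: 19.1
position: [0.4859, 0.3607, 0.0832]
tool_rot: [-0.015, 1.571, 0.015]
ft_force: [0.1, 0.6, -1.5]
grip_width: 0.713
```

```bash
python3 -m jog '[{"rot":[0,0,0],"travel":[0.003,0,0],"jaw":1},{"rot":[0,0,0],"travel":[0,0,0],"jaw":1}]'; python3 -m jog '[{"rot":[0,0,0],"travel":[0.003,0,0],"jaw":1},{"rot":[0,0,0],"travel":[0,0,0],"jaw":1}]'
```

```text
time: 19.3
position: [0.4859, 0.3607, 0.0831]
tool_rot: [-0.015, 1.57, 0.015]
ft_force: [-1.1, -2.0, 4.0]
grip_width: 0.71
time: 19.5
position: [0.4859, 0.3607, 0.0831]
tool_rot: [-0.016, 1.57, 0.015]
ft_force: [-3.3, -3.6, 10.2]
grip_width: 0.713
```

Contact. I'll release, retreat and head to the round roll at (574,-354), with the jaw near 1 deg.

```bash
python3 -m jog '[{"rot":[0,0,0],"travel":[-0.003,0,0],"jaw":1},{"rot":[0,0,0],"travel":[0,0,0],"jaw":0.3},{"rot":[0,0,0],"travel":[0,0,0],"jaw":-0.5},{"rot":[0,0,0],"travel":[0,0,0],"jaw":-0.8},{"rot":[0,0,0],"travel":[0,0,0],"jaw":-0.8},{"rot":[0,0,0],"travel":[-0.05,0,0],"jaw":-0.8},{"rot":[0,0,0],"travel":[-0.12,0,0],"jaw":-1},{"rot":[0,0,0],"travel":[-0.16,0,0],"jaw":-1}]'; python3 plan.py 574 -354 180 1.2
```

```text
time: 20.3
position: [0.4849, 0.3596, 0.1813]
tool_rot: [-0.017, 1.574, 0.014]
ft_force: [0.5, -1.0, 0.7]
grip_width: 0.972
t 20.3 pos [484.9 359.6 181.3] jaw 91.13 down [-0.003 -0.002 -1.   ] F [ 0.5 -1.   0.7] w 0.972
rot [17.99 -0.02  0.05] travel(after rot) [0.004 0.247 2.384] travel now [ 0.007 -2.384  0.25 ]
```

```bash
python3 -m jog '[{"rot":[0,0,0],"travel":[0,-0.1,0.017],"jaw":-1},{"rot":[0,0,0],"travel":[0,-0.15,0.017],"jaw":-1},{"rot":[0,0,0],"travel":[0,-0.15,0.017],"jaw":-1},{"rot":[0,0,0],"travel":[0,-0.15,0.017],"jaw":-1},{"rot":[0,0,0],"travel":[0,-0.15,0.017],"jaw":-1},{"rot":[0,0,0],"travel":[0,-0.15,0.017],"jaw":-1},{"rot":[0,0,0],"travel":[0,-0.15,0.017],"jaw":-1},{"rot":[0,0,0],"travel":[0,-0.15,0.017],"jaw":-1}]' 
python3 -m jog '[{"rot":[0,0,0],"travel":[0,-0.15,0.017],"jaw":-1},{"rot":[0,0,0],"travel":[0,-0.15,0.017],"jaw":-1},{"rot":[0,0,0],"travel":[0,-0.15,0.017],"jaw":-1},{"rot":[0,0,0],"travel":[0,-0.15,0.017],"jaw":-1},{"rot":[0,0,0],"travel":[0,-0.15,0.017],"jaw":-1},{"rot":[0,0,0],"travel":[0,-0.15,0.017],"jaw":-1},{"rot":[0,0,0],"travel":[0,-0.15,0.012],"jaw":-1},{"rot":[0,0,0],"travel":[0,-0.15,0],"jaw":-1}]' 
python3 -m jog '[{"rot":[0,0,0],"travel":[0,-0.034,0],"jaw":-1},{"rot":[1,0,0],"travel":[0,0,0],"jaw":-1},{"rot":[1,0,0],"travel":[0,0,0],"jaw":-1},{"rot":[1,0,0],"travel":[0,0,0],"jaw":-1},{"rot":[1,0,0],"travel":[0,0,0],"jaw":-1},{"rot":[1,0,0],"travel":[0,0,0],"jaw":-1},{"rot":[1,0,0],"travel":[0,0,0],"jaw":-1},{"rot":[1,0,0],"travel":[0,0,0],"jaw":-1}]'
python3 -m jog '[{"rot":[1,0,0],"travel":[0,0,0],"jaw":-1},{"rot":[1,0,0],"travel":[0,0,0],"jaw":-1},{"rot":[1,0,0],"travel":[0,0,0],"jaw":-1},{"rot":[1,0,0],"travel":[0,0,0],"jaw":-1},{"rot":[1,0,0],"travel":[0,0,0],"jaw":-1},{"rot":[1,0,0],"travel":[0,0,0],"jaw":-1},{"rot":[1,0,0],"travel":[0,0,0],"jaw":-1},{"rot":[1,0,0],"travel":[0,0,0],"jaw":-1}]'
python3 -m jog '[{"rot":[1,0,0],"travel":[0,0,0],"jaw":-1},{"rot":[1,0,0],"travel":[0,0,0],"jaw":-1},{"rot":[1,0,0],"travel":[0,0,0],"jaw":-1},{"rot":[0,0,0],"travel":[0,0,0],"jaw":-1}]'
python3 plan.py 574 -354 80 1.2
python3 - <<'E'
from h import *
for n in('top','scene'):cv2.imwrite(f'pics/{n}3.png',ctrl.get_image(n)[...,::-1])
t=cv2.imread('pics/top3.png');s=cv2.imread('pics/scene3.png')
a=cv2.resize(t[120:255,135:285],None,fx=4.4,fy=4.4,interpolation=cv2.INTER_CUBIC)
cv2.imwrite('pics/c3.png',a)
cv2.imwrite('pics/c3s.png',cv2.resize(s[80:250,310:490],None,fx=3.4,fy=3.4,interpolation=cv2.INTER_CUBIC))
E
```

```text
time: 21.1
position: [0.5337, 0.0149, 0.1826]
tool_rot: [-0.016, 1.569, 0.015]
ft_force: [0.9, 0.2, 0.3]
grip_width: 1.001
time: 21.9
position: [0.5751, -0.3444, 0.1825]
tool_rot: [-0.016, 1.569, 0.015]
ft_force: [0.8, 0.4, 0.3]
grip_width: 0.999
time: 22.7
position: [0.5752, -0.3522, 0.1824]
tool_rot: [0.466, 1.519, -0.465]
ft_force: [0.1, 0.2, 0.8]
grip_width: 0.998
time: 23.5
position: [0.5752, -0.3521, 0.1824]
tool_rot: [1.002, 1.327, -1.001]
ft_force: [-0.6, -0.3, -0.0]
grip_width: 1.001
time: 23.9
position: [0.5752, -0.3522, 0.1823]
tool_rot: [1.195, 1.218, -1.194]
ft_force: [0.6, 0.4, -0.6]
grip_width: 0.999
t 23.9 pos [ 575.2 -352.2  182.3] jaw 1.15 down [ 0.001 -0.    -1.   ] F [ 0.6  0.4 -0.6] w 0.999
rot [-0.01  0.   -0.01] travel(after rot) [ 0.341 -0.004  0.006] travel now [ 0.341 -0.005  0.006]
```

View pics/c3.png

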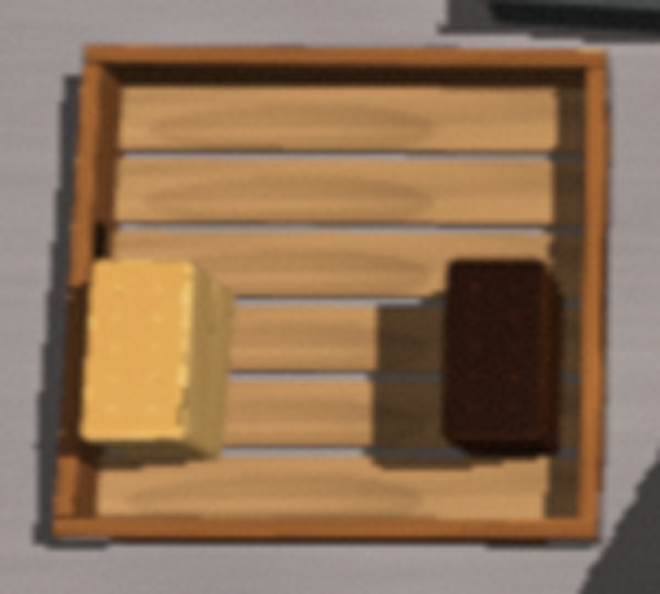

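View pics/c3s.png

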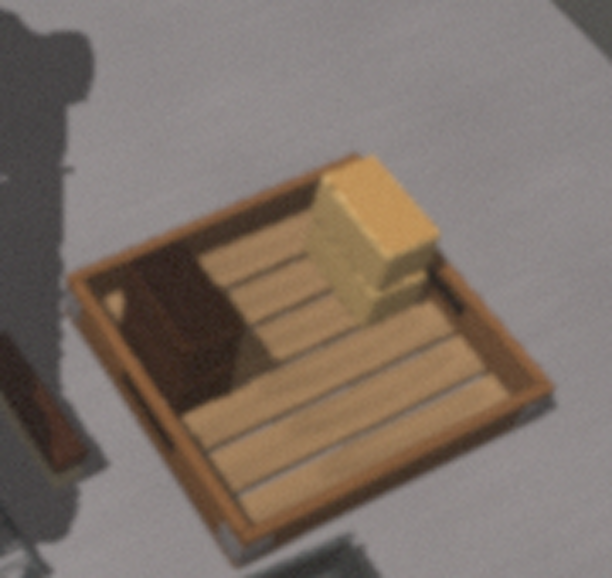

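View pics/scene3.png

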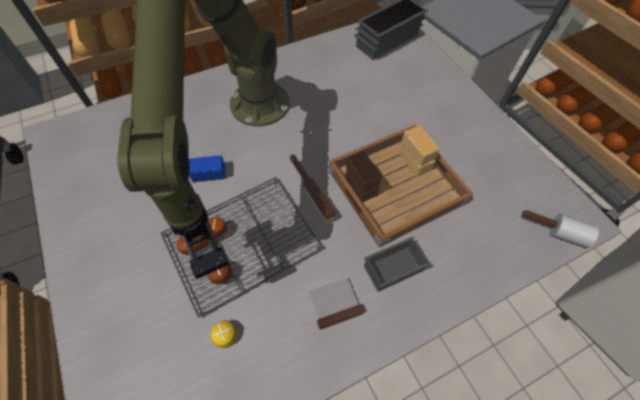

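```bash
python3 - <<'E'
from h import *
def q(n,name,pts,sc,off,z):
    c=(np.array(pts)+.5)/sc-.5+off; w=onz(n,c,z)*1000
    e=w-np.roll(w,-1,0); print(n,name,w.mean(0).round(1),'sides',np.linalg.norm(e,axis=1).round(1),'ang',np.degrees(np.arctan2(e[:,1],e[:,0])).round(1))
q('top','up white',[(93,262),(193,261),(183,439),(82,438)],4.4,[135,120],.128)
q('scene','up white',[(322,178),(375,155),(440,236),(382,265)],3.4,[310,80],.128)
t0=cv2.imread('pics/top0.png');t=cv2.imread('pics/top3.png')
for im,z in((t0,.07),(t,.128)):
    h=cv2.cvtColor(im,cv2.COLOR_BGR2HSV).astype(int)
    for th in(165,185):
        m=np.zeros(t.shape[:2],np.uint8); m[170:230,150:190]=((h[...,2]>th)&(h[...,1]>125))[170:230,150:190]*255
        m=cv2.morphologyEx(m,cv2.MORPH_OPEN,np.ones((5,5)))
        c=max(cv2.findContours(m,0,1)[0],key=cv2.contourArea); print(z,th,cv2.minAreaRect((onz('top',c[:,0],z)*1000).astype(np.float32)))
s0=cv2.imread('pics/scene0.png');s=cv2.imread('pics/scene3.png')
a=cv2.resize(s0[130:180,390:445],None,fx=7,fy=7,interpolation=cv2.INTER_CUBIC);b=cv2.resize(s[115:180,390:445],None,fx=7,fy=7,interpolation=cv2.INTER_CUBIC)
cv2.imwrite('pics/wh.png',np.hstack([np.vstack([a,np.zeros((105,a.shape[1],3),np.uint8)]),b]))
# predicted image of ideal corners lower/upper stack
for z in(.012,.07,.128):
    P=[(486.3+sx*55+(-sy*31*.02),360.5+sy*31+sx*55*.02) for sx,sy in((-1,1),(1,1),(1,-1),(-1,-1))]
    print(z,((proj('scene',[(x/1000,y/1000,z) for x,y in P])-[390,115]+.5)*7-.5).round(0).tolist())
E
```

```text
top up white [483.6 358.1] sides [ 59.3 106.7  59.1 105.5] ang [  92.1    1.1  -89.1 -178.8]
scene up white [485.6 356.1] sides [ 60.3 105.6  65.9 108.1] ang [-88.5 179.1  93.4  -3.8]
0.07 165 ((493.77288818359375, 360.65118408203125), (121.41153717041016, 62.44513702392578), 1.2770347595214844)
0.07 185 ((486.4699401855469, 360.5820007324219), (56.44179153442383, 103.16886138916016), 89.01335906982422)
0.128 165 ((491.1033935546875, 344.4914245605469), (119.0048828125, 88.5430908203125), 1.4928510189056396)
0.128 185 ((488.06243896484375, 357.37493896484375), (113.59635162353516, 60.85874938964844), 1.4928767681121826)
0.012 [[158.0, 230.0], [292.0, 394.0], [185.0, 444.0], [54.0, 276.0]]
0.07 [[186.0, 154.0], [326.0, 321.0], [214.0, 372.0], [77.0, 201.0]]
0.128 [[215.0, 72.0], [362.0, 243.0], [247.0, 295.0], [103.0, 120.0]]
```

View pics/wh.png

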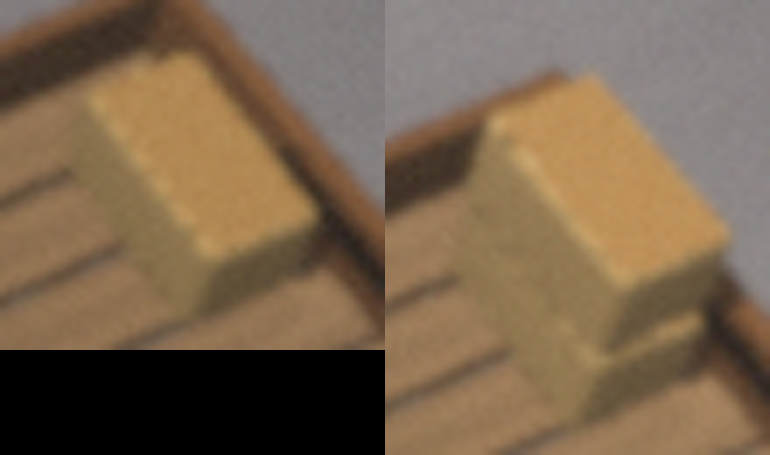

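```bash
python3 -m jog '[{"rot":[0,0,0],"travel":[0.1,-0.003,0.004],"jaw":-1},{"rot":[0,0,0],"travel":[0.15,0,0],"jaw":-1},{"rot":[0,0,0],"travel":[0.12,0,0],"jaw":-1},{"rot":[0,0,0],"travel":[0.1,0,0],"jaw":-1},{"rot":[0,0,0],"travel":[0.045,0,0],"jaw":-1},{"rot":[0,0,0],"travel":[0,0,0],"jaw":-1},{"rot":[0,0,0],"travel":[0,0,0],"jaw":-1}]' 10; python3 plan.py 574 -354 27 1.2
```

```text
time: 24.7
position: [0.5749, -0.3546, 0.0283]
tool_rot: [1.195, 1.216, -1.194]
ft_force: [1.2, -0.7, 0.4]
grip_width: 1.0
t 24.7 pos [ 574.9 -354.6   28.3] jaw 1.14 down [ 0.002 -0.001 -1.   ] F [ 1.2 -0.7  0.4] w 1.0
rot [-0.01  0.01 -0.02] travel(after rot) [ 0.004 -0.003 -0.002] travel now [ 0.004 -0.003 -0.002]
```

```bash
python3 -m jog '[{"rot":[0,0,0],"travel":[0.004,0,0],"jaw":-0.4},{"rot":[0,0,0],"travel":[0,0,0],"jaw":0},{"rot":[0,0,0],"travel":[0,0,0],"jaw":0.5},{"rot":[0,0,0],"travel":[0,0,0],"jaw":1},{"rot":[0,0,0],"travel":[0,0,0],"jaw":1},{"rot":[0,0,0],"travel":[0,0,0],"jaw":1}]' 10; python3 plan.py 574 -354 27 1.2
python3 -m jog '[{"rot":[0,0,0],"travel":[-0.03,0,0],"jaw":1},{"rot":[0,0,0],"travel":[-0.1,0,0],"jaw":1},{"rot":[0,0,0],"travel":[-0.15,0,0],"jaw":1},{"rot":[0,0,0],"travel":[-0.15,0,0],"jaw":1},{"rot":[0,0,0],"travel":[-0.15,0,0],"jaw":1},{"rot":[0,0,0],"travel":[-0.05,0,0],"jaw":1}]'; python3 plan.py 488.7 254.4 200 1.2
```

```text
time: 25.3
position: [0.5742, -0.3545, 0.0265]
tool_rot: [1.195, 1.217, -1.195]
ft_force: [-1.3, -0.3, 4.7]
grip_width: 0.762
t 25.3 pos [ 574.2 -354.5   26.5] jaw 1.1 down [ 0.001 -0.001 -1.   ] F [-1.3 -0.3  4.7] w 0.762
rot [-0.02  0.01 -0.01] travel(after rot) [-0.002 -0.001 -0.002] travel now [-0.002 -0.001 -0.002]
time: 25.9
position: [0.5759, -0.3549, 0.2208]
tool_rot: [1.195, 1.21, -1.192]
ft_force: [1.7, -0.5, -1.0]
grip_width: 0.757
t 25.9 pos [ 575.9 -354.9  220.8] jaw 1.11 down [ 0.007 -0.004 -1.   ] F [ 1.7 -0.5 -1. ] w 0.757
rot [-0.02  0.05 -0.08] travel(after rot) [ 0.069 -0.248 -2.037] travel now [ 0.058 -0.252 -2.037]
```

```bash
python3 -m jog '[{"rot":[0,0,0],"travel":[0,-0.01,-0.08],"jaw":1},{"rot":[0,0,0],"travel":[0,-0.02,-0.15],"jaw":1},{"rot":[0,0,0],"travel":[0,-0.02,-0.15],"jaw":1},{"rot":[0,0,0],"travel":[0,-0.02,-0.15],"jaw":1},{"rot":[0,0,0],"travel":[0,-0.02,-0.15],"jaw":1},{"rot":[0,0,0],"travel":[0,-0.02,-0.15],"jaw":1},{"rot":[0,0,0],"travel":[0,-0.02,-0.15],"jaw":1},{"rot":[0,0,0],"travel":[0,-0.02,-0.15],"jaw":1}]'
python3 -m jog '[{"rot":[0,0,0],"travel":[0,-0.02,-0.15],"jaw":1},{"rot":[0,0,0],"travel":[0,-0.02,-0.15],"jaw":1},{"rot":[0,0,0],"travel":[0,-0.02,-0.15],"jaw":1},{"rot":[0,0,0],"travel":[0,-0.02,-0.15],"jaw":1},{"rot":[0,0,0],"travel":[0,-0.02,-0.15],"jaw":1},{"rot":[0,0,0],"travel":[0,0,-0.15],"jaw":1},{"rot":[0,0,0],"travel":[0,0,0],"jaw":1},{"rot":[0,0,0],"travel":[0,0,0],"jaw":1}]';python3 plan.py 488.8 254.6 30 1.2
```

```text
time: 26.7
position: [0.5211, -0.0144, 0.2138]
tool_rot: [1.194, 1.219, -1.196]
ft_force: [0.2, -0.2, -0.3]
grip_width: 0.757
time: 27.5
position: [0.486, 0.2543, 0.2137]
tool_rot: [1.191, 1.221, -1.194]
ft_force: [0.5, -1.2, -0.4]
grip_width: 0.758
t 27.5 pos [486.  254.3 213.7] jaw 1.31 down [-0.002 -0.    -1.   ] F [ 0.5 -1.2 -0.4] w 0.758
rot [0.02 0.   0.02] travel(after rot) [ 0.612  0.009 -0.001] travel now [ 0.612  0.011 -0.001]
```

```bash
python3 -m jog '[{"rot":[0,0,0],"travel":[0.06,0.007,0],"jaw":1},{"rot":[0,0,0],"travel":[0.14,0,0],"jaw":1},{"rot":[0,0,0],"travel":[0.14,0,0],"jaw":1},{"rot":[0,0,0],"travel":[0.1,0,0],"jaw":1},{"rot":[0,0,0],"travel":[0.1,0,0],"jaw":1},{"rot":[0,0,0],"travel":[0.06,0,0],"jaw":1},{"rot":[0,0,0],"travel":[0.03,0,0],"jaw":1},{"rot":[0,0,0],"travel":[0,0,0],"jaw":1}]';python3 plan.py 488.8 254.6 18.5 1.2
```

```text
time: 28.3
position: [0.4887, 0.2512, 0.0243]
tool_rot: [1.194, 1.218, -1.199]
ft_force: [-0.5, -0.6, -0.7]
grip_width: 0.757
t 28.3 pos [488.7 251.2  24.3] jaw 0.99 down [-0.002 -0.002 -1.   ] F [-0.5 -0.6 -0.7] w 0.757
rot [-0.04  0.02  0.03] travel(after rot) [ 0.019  0.001 -0.011] travel now [ 0.019  0.001 -0.011]
```

```bash
python3 -m jog '[{"rot":[0,0,0],"travel":[0.008,0,-0.006],"jaw":1},{"rot":[0,0,0],"travel":[0.005,0,0],"jaw":1},{"rot":[0,0,0],"travel":[0,0,0],"jaw":1}]';python3 plan.py 488.8 254.6 18.5 1.2; python3 -m jog '[{"rot":[0,0,0],"travel":[0.004,0,0],"jaw":1},{"rot":[0,0,0],"travel":[0,0,0],"jaw":1}]';python3 -m jog '[{"rot":[0,0,0],"travel":[0.003,0,0],"jaw":1},{"rot":[0,0,0],"travel":[0,0,0],"jaw":1}]';
```

```text
time: 28.6
position: [0.4896, 0.2552, 0.0224]
tool_rot: [1.196, 1.217, -1.194]
ft_force: [0.1, 0.2, -1.2]
grip_width: 0.758
t 28.6 pos [489.6 255.2  22.4] jaw 1.11 down [ 0.001  0.    -1.   ] F [ 0.1  0.2 -1.2] w 0.758
rot [-0.02 -0.   -0.01] travel(after rot) [ 0.013 -0.003  0.002] travel now [ 0.013 -0.003  0.002]
time: 28.8
position: [0.4893, 0.2551, 0.0207]
tool_rot: [1.195, 1.218, -1.195]
ft_force: [-0.0, 0.7, -0.6]
grip_width: 0.755
time: 29.0
position: [0.4891, 0.255, 0.0195]
tool_rot: [1.195, 1.218, -1.195]
ft_force: [0.6, -0.5, -0.8]
grip_width: 0.756
```

```bash
python3 -m jog '[{"rot":[0,0,0],"travel":[0.003,0,0],"jaw":1},{"rot":[0,0,0],"travel":[0,0,0],"jaw":1}]';python3 -m jog '[{"rot":[0,0,0],"travel":[0.003,0,0],"jaw":1},{"rot":[0,0,0],"travel":[0,0,0],"jaw":1}]';
```

```text
time: 29.2
position: [0.4891, 0.2551, 0.0186]
tool_rot: [1.195, 1.218, -1.195]
ft_force: [-0.3, -0.2, -1.6]
grip_width: 0.755
time: 29.4
position: [0.4892, 0.2551, 0.0185]
tool_rot: [1.194, 1.218, -1.195]
ft_force: [-1.4, -1.3, 4.7]
grip_width: 0.756
```

```bash
python3 -m jog '[{"rot":[0,0,0],"travel":[-0.001,0,0],"jaw":1},{"rot":[0,0,0],"travel":[0,0,0],"jaw":0.2},{"rot":[0,0,0],"travel":[0,0,0],"jaw":-0.6},{"rot":[0,0,0],"travel":[0,0,0],"jaw":-0.9},{"rot":[0,0,0],"travel":[0,0,0],"jaw":-0.9},{"rot":[0,0,0],"travel":[-0.05,0,0],"jaw":-0.9},{"rot":[0,0,0],"travel":[-0.12,0,0],"jaw":-1},{"rot":[0,0,0],"travel":[-0.16,0,0],"jaw":-1}]'; python3 -m jog '[{"rot":[0,0,0],"travel":[-0.15,0,0],"jaw":-1},{"rot":[0,0,0],"travel":[-0.12,0,0],"jaw":-1},{"rot":[0,0,0],"travel":[0,0,0],"jaw":-1}]'; python3 plan.py 449 -363 180 10.2
```

```text
time: 30.2
position: [0.4877, 0.2544, 0.1172]
tool_rot: [1.192, 1.221, -1.198]
ft_force: [1.5, 0.0, 0.2]
grip_width: 0.988
time: 30.5
position: [0.4919, 0.2575, 0.2047]
tool_rot: [1.202, 1.213, -1.186]
ft_force: [0.7, 1.0, -0.3]
grip_width: 1.005
t 30.5 pos [491.9 257.5 204.7] jaw 1.13 down [ 0.01   0.004 -1.   ] F [ 0.7  1.  -0.3] w 1.005
rot [-1.81 -0.03 -0.12] travel(after rot) [ 0.082 -0.507  2.01 ] travel now [ 0.074 -0.184  2.065]
```

```bash
python3 -m jog '[{"rot":[0,0,0],"travel":[0,0,0.1],"jaw":-1},{"rot":[0,0,0],"travel":[0,0,0.15],"jaw":-1},{"rot":[0,0,0],"travel":[0,0,0.15],"jaw":-1},{"rot":[0,0,0],"travel":[0,0,0.15],"jaw":-1},{"rot":[0,0,0],"travel":[0,0,0.15],"jaw":-1},{"rot":[0,0,0],"travel":[0,0,0.15],"jaw":-1},{"rot":[0,0,0],"travel":[0,-0.023,0.15],"jaw":-1},{"rot":[0,0,0],"travel":[0,-0.023,0.15],"jaw":-1}]'
python3 -m jog '[{"rot":[0,0,0],"travel":[0,-0.023,0.15],"jaw":-1},{"rot":[0,0,0],"travel":[0,-0.023,0.15],"jaw":-1},{"rot":[0,0,0],"travel":[0,-0.023,0.15],"jaw":-1},{"rot":[0,0,0],"travel":[0,-0.023,0.15],"jaw":-1},{"rot":[0,0,0],"travel":[0,-0.023,0.15],"jaw":-1},{"rot":[0,0,0],"travel":[0,-0.023,0.15],"jaw":-1},{"rot":[-0.8,0,0],"travel":[0,0,0.015],"jaw":-1},{"rot":[-1,0,0],"travel":[0,0,0],"jaw":-1}]'
python3 -m jog '[{"rot":[0,0,0],"travel":[0,0,0],"jaw":-1},{"rot":[0,0,0],"travel":[0,0,0],"jaw":-1}]'
python3 plan.py 449 -363 80 10.2
python3 - <<'E'
from h import *
for n in('top','scene'):cv2.imwrite(f'pics/{n}4.png',ctrl.get_image(n)[...,::-1])
t=cv2.imread('pics/top4.png');s=cv2.imread('pics/scene4.png')
cv2.imwrite('pics/c4.png',cv2.resize(t[120:255,135:285],None,fx=4.4,fy=4.4,interpolation=cv2.INTER_CUBIC))
cv2.imwrite('pics/c4s.png',cv2.resize(s[80:250,310:490],None,fx=3.4,fy=3.4,interpolation=cv2.INTER_CUBIC))
E
```

```text
time: 31.3
position: [0.4814, -0.0917, 0.1983]
tool_rot: [1.195, 1.218, -1.195]
ft_force: [0.9, 0.3, -0.2]
grip_width: 1.0
time: 32.1
position: [0.4446, -0.3675, 0.1975]
tool_rot: [1.079, 1.288, -1.079]
ft_force: [0.0, 0.4, -0.3]
grip_width: 1.0
time: 32.3
position: [0.4459, -0.3649, 0.1981]
tool_rot: [1.079, 1.287, -1.079]
ft_force: [-0.8, 0.2, 0.3]
grip_width: 1.002
t 32.3 pos [ 445.9 -364.9  198.1] jaw 10.03 down [-0.  0. -1.] F [-0.8  0.2  0.3] w 1.002
rot [-0.03 -0.    0.  ] travel(after rot) [ 0.394  0.011 -0.004] travel now [ 0.394  0.011 -0.004]
```

View pics/c4.png

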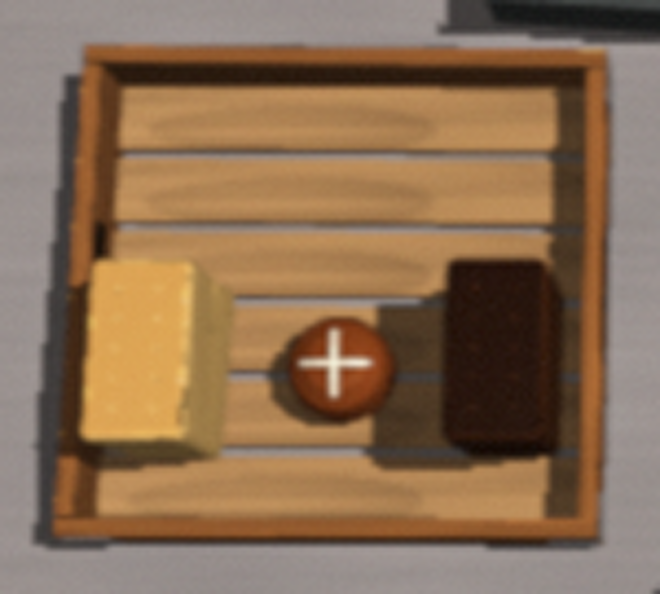

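View pics/scene4.png

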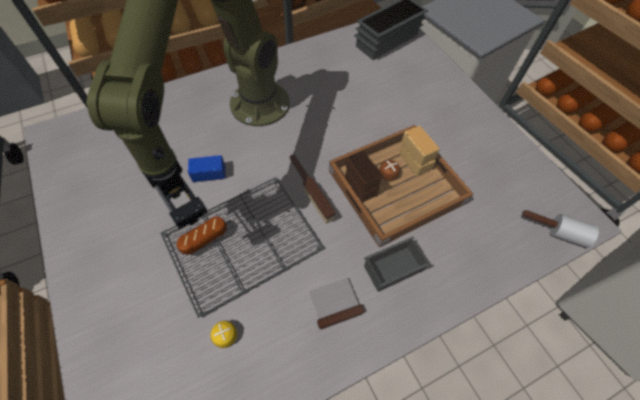

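View pics/top4.png

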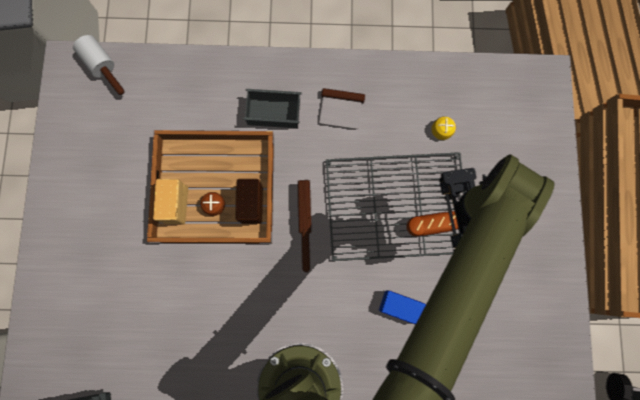

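```bash
python3 -m jog '[{"rot":[0,0,0],"travel":[0.1,0.009,-0.003],"jaw":-1},{"rot":[0,0,0],"travel":[0.15,0,0],"jaw":-1},{"rot":[0,0,0],"travel":[0.14,0,0],"jaw":-1},{"rot":[0,0,0],"travel":[0.1,0,0],"jaw":-1},{"rot":[0,0,0],"travel":[0.08,0,0],"jaw":-1},{"rot":[0,0,0],"travel":[0,0,0],"jaw":-1},{"rot":[0,0,0],"travel":[0,0,0],"jaw":-1}]' 12; python3 plan.py 449 -363 25.5 10.2
python3 -m jog '[{"rot":[0,0,0],"travel":[0,0,0],"jaw":-0.4},{"rot":[0,0,0],"travel":[0,0,0],"jaw":0},{"rot":[0,0,0],"travel":[0,0,0],"jaw":0.5},{"rot":[0,0,0],"travel":[0,0,0],"jaw":1},{"rot":[0,0,0],"travel":[0,0,0],"jaw":1},{"rot":[0,0,0],"travel":[0,0,0],"jaw":1}]'; python3 plan.py 449 -363 25.5 10.2
```

```text
time: 33.1
position: [0.4487, -0.3638, 0.0276]
tool_rot: [1.078, 1.287, -1.078]
ft_force: [1.0, 0.3, -0.8]
grip_width: 1.0
t 33.1 pos [ 448.7 -363.8   27.6] jaw 10.11 down [ 0.  0. -1.] F [ 1.   0.3 -0.8] w 1.0
rot [-0.02 -0.   -0.  ] travel(after rot) [ 0.007  0.001 -0.003] travel now [ 0.007  0.001 -0.003]
time: 33.7
position: [0.4486, -0.3643, 0.0276]
tool_rot: [1.078, 1.287, -1.078]
ft_force: [-0.8, -0.2, 2.5]
grip_width: 0.646
t 33.7 pos [ 448.6 -364.3   27.6] jaw 10.1 down [ 0.    -0.001 -1.   ] F [-0.8 -0.2  2.5] w 0.646
rot [-0.02  0.01 -0.  ] travel(after rot) [ 0.007  0.002 -0.004] travel now [ 0.007  0.002 -0.004]
```

```bash
python3 -m jog '[{"rot":[0,0,0],"travel":[-0.03,0,0],"jaw":1},{"rot":[0,0,0],"travel":[-0.1,0,0],"jaw":1},{"rot":[0,0,0],"travel":[-0.15,0,0],"jaw":1},{"rot":[0,0,0],"travel":[-0.15,0,0],"jaw":1},{"rot":[0,0,0],"travel":[-0.15,0,0],"jaw":1},{"rot":[0,0,0],"travel":[-0.05,0,0],"jaw":1},{"rot":[1,0,0],"travel":[0,0,0],"jaw":1},{"rot":[0.78,0,0],"travel":[0,0,0],"jaw":1}]'; python3 plan.py 613 257.5 200 1.2
```

```text
time: 34.5
position: [0.4482, -0.3639, 0.2164]
tool_rot: [1.196, 1.217, -1.196]
ft_force: [0.2, 0.1, -2.6]
grip_width: 0.64
t 34.5 pos [ 448.2 -363.9  216.4] jaw 1.02 down [ 0. -0. -1.] F [ 0.2  0.1 -2.6] w 0.64
rot [-0.04  0.    0.  ] travel(after rot) [ 0.055  0.593 -2.059] travel now [ 0.054  0.586 -2.061]
```

```bash
python3 -m jog '[{"rot":[0,0,0],"travel":[0,0.02,-0.07],"jaw":1},{"rot":[0,0,0],"travel":[0,0.04,-0.14],"jaw":1},{"rot":[0,0,0],"travel":[0,0.04,-0.14],"jaw":1},{"rot":[0,0,0],"travel":[0,0.04,-0.14],"jaw":1},{"rot":[0,0,0],"travel":[0,0.04,-0.14],"jaw":1},{"rot":[0,0,0],"travel":[0,0.04,-0.14],"jaw":1},{"rot":[0,0,0],"travel":[0,0.04,-0.14],"jaw":1},{"rot":[0,0,0],"travel":[0,0.04,-0.14],"jaw":1}]'
python3 -m jog '[{"rot":[0,0,0],"travel":[0,0.04,-0.14],"jaw":1},{"rot":[0,0,0],"travel":[0,0.04,-0.14],"jaw":1},{"rot":[0,0,0],"travel":[0,0.04,-0.14],"jaw":1},{"rot":[0,0,0],"travel":[0,0.04,-0.14],"jaw":1},{"rot":[0,0,0],"travel":[0,0.04,-0.14],"jaw":1},{"rot":[0,0,0],"travel":[0,0.04,-0.14],"jaw":1},{"rot":[0,0,0],"travel":[0,0.04,-0.14],"jaw":1},{"rot":[0,0,0],"travel":[0,0.01,-0.03],"jaw":1}]'
python3 -m jog '[{"rot":[0,0,0],"travel":[0,0,0],"jaw":1},{"rot":[0,0,0],"travel":[0,0,0],"jaw":1},{"rot":[0,0,0],"travel":[0,0,0],"jaw":1}]'
python3 plan.py 613 257.5 25 1.2
```

```text
time: 35.3
position: [0.5312, -0.0455, 0.2155]
tool_rot: [1.193, 1.22, -1.195]
ft_force: [0.5, 0.0, -1.4]
grip_width: 0.644
time: 36.1
position: [0.6102, 0.2644, 0.2147]
tool_rot: [1.19, 1.228, -1.188]
ft_force: [-0.6, 0.1, -1.6]
grip_width: 0.645
time: 36.4
position: [0.6128, 0.2549, 0.2158]
tool_rot: [1.194, 1.216, -1.197]
ft_force: [-0.2, -0.4, -1.9]
grip_width: 0.64
t 36.4 pos [612.8 254.9 215.8] jaw 1.03 down [-0.    -0.002 -1.   ] F [-0.2 -0.4 -1.9] w 0.64
rot [-0.03  0.02  0.  ] travel(after rot) [ 0.636  0.001 -0.009] travel now [ 0.636  0.001 -0.01 ]
```

```bash
python3 -m jog '[{"rot":[0,0,0],"travel":[0.06,0,-0.006],"jaw":1},{"rot":[0,0,0],"travel":[0.14,0,0],"jaw":1},{"rot":[0,0,0],"travel":[0.14,0,0],"jaw":1},{"rot":[0,0,0],"travel":[0.1,0,0],"jaw":1},{"rot":[0,0,0],"travel":[0.1,0,0],"jaw":1},{"rot":[0,0,0],"travel":[0.06,0,0],"jaw":1},{"rot":[0,0,0],"travel":[0.03,0,0],"jaw":1},{"rot":[0,0,0],"travel":[0,0,0],"jaw":1}]';python3 plan.py 613 257.5 19.6 1.2
```

```text
time: 37.2
position: [0.6122, 0.2582, 0.0265]
tool_rot: [1.193, 1.219, -1.196]
ft_force: [0.7, 0.3, -2.1]
grip_width: 0.645
t 37.2 pos [612.2 258.2  26.5] jaw 1.14 down [-0.001 -0.001 -1.   ] F [ 0.7  0.3 -2.1] w 0.645
rot [-0.01  0.01  0.01] travel(after rot) [0.023 0.003 0.002] travel now [0.023 0.003 0.002]
```

```bash
python3 -m jog '[{"rot":[0,0,0],"travel":[0.01,0,0],"jaw":1},{"rot":[0,0,0],"travel":[0.006,0,0],"jaw":1},{"rot":[0,0,0],"travel":[0,0,0],"jaw":1}]'; python3 -m jog '[{"rot":[0,0,0],"travel":[0.004,0,0],"jaw":1},{"rot":[0,0,0],"travel":[0,0,0],"jaw":1}]';python3 -m jog '[{"rot":[0,0,0],"travel":[0.003,0,0],"jaw":1},{"rot":[0,0,0],"travel":[0,0,0],"jaw":1}]'
```

```text
time: 37.5
position: [0.6129, 0.2596, 0.0232]
tool_rot: [1.195, 1.218, -1.192]
ft_force: [-0.2, 0.1, -2.0]
grip_width: 0.642
time: 37.7
position: [0.6124, 0.2594, 0.0213]
tool_rot: [1.194, 1.219, -1.193]
ft_force: [0.3, 0.1, -1.5]
grip_width: 0.642
time: 37.9
position: [0.6122, 0.2593, 0.0201]
tool_rot: [1.193, 1.219, -1.194]
ft_force: [-0.0, 0.3, -1.5]
grip_width: 0.643
```

```bash
python3 -m jog '[{"rot":[0,0,0],"travel":[0.001,0,0.005],"jaw":1},{"rot":[0,0,0],"travel":[0,0,0],"jaw":1},{"rot":[0,0,0],"travel":[0,0,0],"jaw":1}]';python3 -m jog '[{"rot":[0,0,0],"travel":[0.003,0,0],"jaw":1},{"rot":[0,0,0],"travel":[0,0,0],"jaw":1}]';python3 -m jog '[{"rot":[0,0,0],"travel":[0.002,0,0],"jaw":1},{"rot":[0,0,0],"travel":[0,0,0],"jaw":1}]'
```

```text
time: 38.2
position: [0.6124, 0.2577, 0.0199]
tool_rot: [1.194, 1.219, -1.194]
ft_force: [0.2, -0.1, -0.6]
grip_width: 0.64
time: 38.4
position: [0.6125, 0.2578, 0.0196]
tool_rot: [1.194, 1.219, -1.194]
ft_force: [-1.6, -0.8, 3.1]
grip_width: 0.641
time: 38.6
position: [0.6125, 0.2579, 0.0196]
tool_rot: [1.194, 1.218, -1.194]
ft_force: [-2.1, -2.2, 7.2]
grip_width: 0.646
```

Contact at the tray floor. I'll release, lift and move aside, then check everything.

```bash
python3 -m jog '[{"rot":[0,0,0],"travel":[-0.002,0,0],"jaw":1},{"rot":[0,0,0],"travel":[0,0,0],"jaw":0.2},{"rot":[0,0,0],"travel":[0,0,0],"jaw":-0.6},{"rot":[0,0,0],"travel":[0,0,0],"jaw":-0.8},{"rot":[0,0,0],"travel":[0,0,0],"jaw":-0.8},{"rot":[0,0,0],"travel":[-0.05,0,0],"jaw":-0.8},{"rot":[0,0,0],"travel":[-0.12,0,0],"jaw":-0.8},{"rot":[0,0,0],"travel":[-0.16,0,0],"jaw":-1}]'
python3 -m jog '[{"rot":[0,0,0],"travel":[-0.16,0,0],"jaw":-1},{"rot":[0,0,0],"travel":[-0.16,0,0],"jaw":-1},{"rot":[0,0,0],"travel":[0,0,0.15],"jaw":-1},{"rot":[0,0,0],"travel":[0,0,0.15],"jaw":-1},{"rot":[0,0,0],"travel":[0,0,0.15],"jaw":-1},{"rot":[0,0,0],"travel":[0,0,0.15],"jaw":-1},{"rot":[0,0,0],"travel":[0,0,0.15],"jaw":-1},{"rot":[0,0,0],"travel":[0,0,0.15],"jaw":-1}]'
python3 -m jog '[{"rot":[0,0,0],"travel":[0,0,0.15],"jaw":-1},{"rot":[0,0,0],"travel":[0,0,0.15],"jaw":-1},{"rot":[0,0,0],"travel":[0,0,0.15],"jaw":-1},{"rot":[0,0,0],"travel":[0,0,0.15],"jaw":-1},{"rot":[0,0,0],"travel":[0,0,0.1],"jaw":-1},{"rot":[0,0,0],"travel":[0,0,0],"jaw":-1}]'
python3 - <<'E'
from h import *
for n in('top','scene'):
    I=[ctrl.get_image(n) for _ in range(4)]
    im=np.mean(I,0).astype(np.uint8)[...,::-1]; cv2.imwrite(f'pics/{n}5.png',im)
t=cv2.imread('pics/top5.png');s=cv2.imread('pics/scene5.png')
cv2.imwrite('pics/c5.png',cv2.convertScaleAbs(cv2.resize(t[120:255,135:285],None,fx=4.4,fy=4.4,interpolation=cv2.INTER_CUBIC),alpha=1.4))
cv2.imwrite('pics/c5s.png',cv2.convertScaleAbs(cv2.resize(s[110:240,325:475],None,fx=4.4,fy=4.4,interpolation=cv2.INTER_CUBIC),alpha=1.5))
E
```

```text
time: 39.4
position: [0.6109, 0.2571, 0.1176]
tool_rot: [1.191, 1.221, -1.197]
ft_force: [0.1, 0.1, 0.1]
grip_width: 0.932
time: 40.2
position: [0.618, -0.0136, 0.2154]
tool_rot: [1.194, 1.218, -1.192]
ft_force: [1.4, -0.0, -0.5]
grip_width: 1.006
time: 40.8
position: [0.6213, -0.2296, 0.2143]
tool_rot: [1.198, 1.213, -1.202]
ft_force: [-0.1, 0.3, -0.5]
grip_width: 1.001
```

View pics/c5.png

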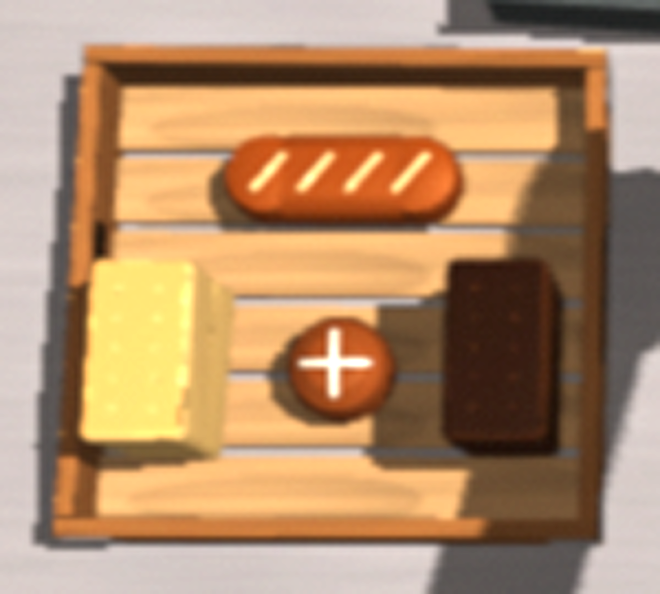

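View pics/c5s.png

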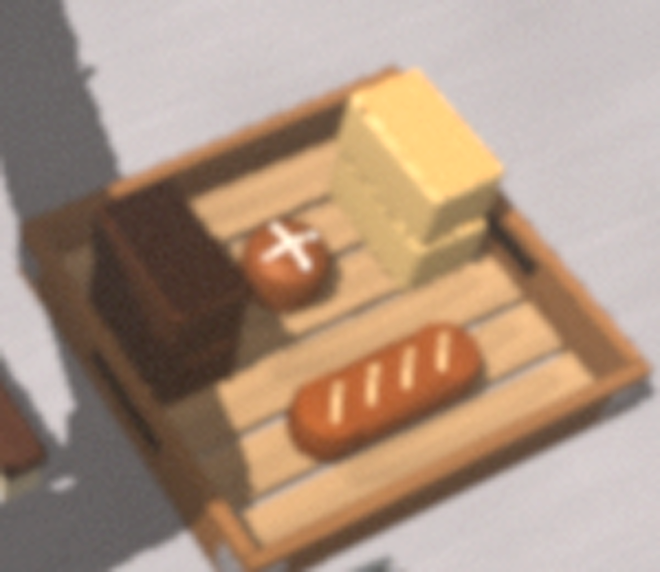

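View pics/top5.png

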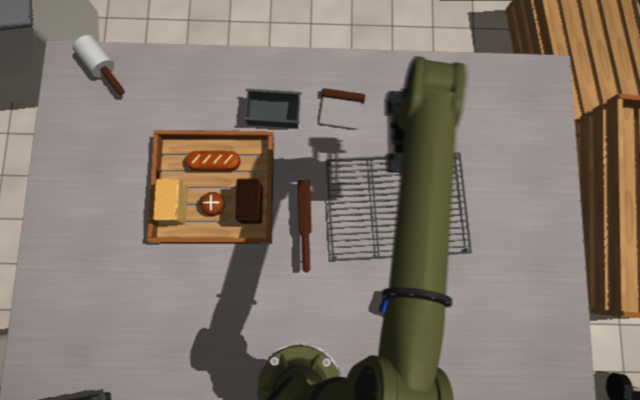

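```bash
python3 - <<'E'
from h import *
t=cv2.imread('pics/top5.png');s=cv2.imread('pics/scene5.png')
cv2.imwrite('pics/z5.png',cv2.convertScaleAbs(cv2.resize(s[120:180,395:445],None,fx=10,fy=10,interpolation=cv2.INTER_CUBIC),alpha=1.2))
cv2.imwrite('pics/z5r.png',cv2.convertScaleAbs(cv2.resize(s[145:205,340:385],None,fx=10,fy=10,interpolation=cv2.INTER_CUBIC),alpha=2.8))
for P in [(541,330,70),(541,391,70),(431,330,70),(546,330,70)]:
    print(P,((proj('scene',np.array(P)/1000)[0]-[395,120]+.5)*10).round())
h=cv2.cvtColor(t,cv2.COLOR_BGR2HSV).astype(int)
for nm,z,roi in(('round',.037,(198,188,227,218)),('long',.034,(182,148,244,172))):
  x0,y0,x1,y1=roi
  for d in (50,65):
    b=t[...,2].astype(int)-t[...,0]; m=np.zeros(t.shape[:2],np.uint8); m[y0:y1,x0:x1]=((h[...,1]>185)|((h[...,2]>190)&(h[...,1]<60)))[y0:y1,x0:x1]*255
    c=max(cv2.findContours(m,0,1)[0],key=cv2.contourArea); print(nm,cv2.minAreaRect((onz('top',c[:,0],z)*1000).astype(np.float32)))
c=(np.array([(225,180),(462,180),(345,135),(345,223),(287,370),(396,370),(340,317),(340,422)])+.5)/4.4-.5+[135,120]
w=onz('top',c[:4],.034)*1000;print('long',w.round(1)); w=onz('top',c[4:],.034)*1000;print('round',w.round(1))
E
```

```text
(541, 330, 70) [254. 481.]
(541, 391, 70) [412. 412.]
(431, 330, 70) [ 64. 235.]
(546, 330, 70) [263. 493.]
round ((489.0755615234375, 254.95037841796875), (59.309444427490234, 64.32527923583984), 1.5344194173812866)
round ((489.0755615234375, 254.95037841796875), (59.309444427490234, 64.32527923583984), 1.5344194173812866)
long ((614.4998779296875, 262.9377746582031), (52.64967346191406, 150.6446533203125), 1.5736029148101807)
long ((614.4998779296875, 262.9377746582031), (52.64967346191406, 150.6446533203125), 1.5736029148101807)
long [[610.8 338.6]
 [615.  186. ]
 [642.9 263.2]
 [584.5 259.7]]
round [[487.9 290.6]
 [489.7 221.5]
 [523.  259.1]
 [455.5 255. ]]
```

View pics/z5.png

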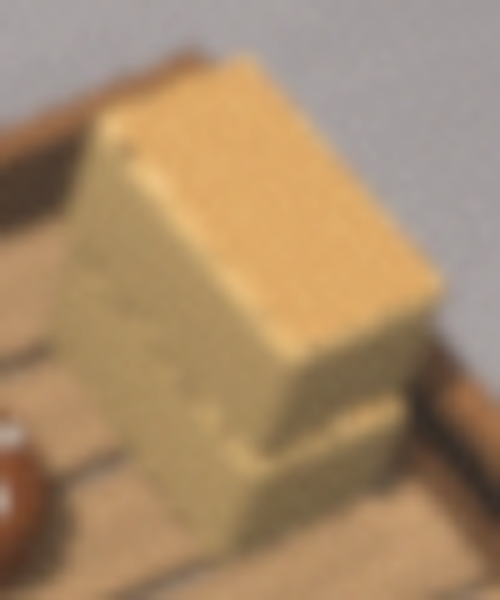

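View pics/z5r.png

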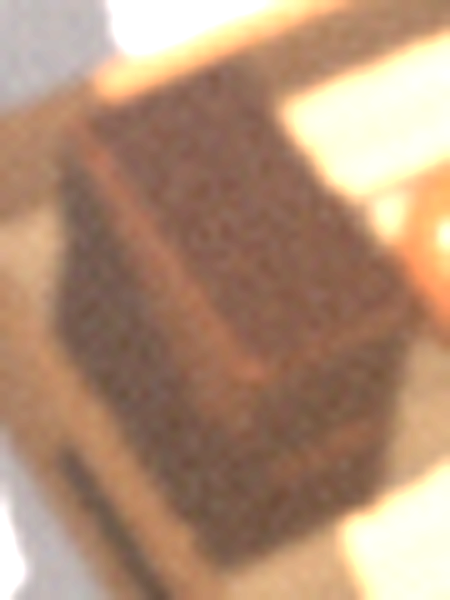

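```bash
python3 - <<'E'
from h import *
t=cv2.imread('pics/top5.png');s=cv2.imread('pics/scene5.png')
hs=cv2.cvtColor(s,cv2.COLOR_BGR2HSV).astype(int); 
m=np.zeros(s.shape[:2],np.uint8); x0,y0,x1,y1=385,178,440,220
m[y0:y1,x0:x1]=((hs[...,1]>150)&(hs[...,0]<14))[y0:y1,x0:x1]*255
m=cv2.morphologyEx(m,cv2.MORPH_CLOSE,np.ones((5,5)))
c=max(cv2.findContours(m,0,1)[0],key=cv2.contourArea);print('scene long',cv2.minAreaRect((onz('scene',c[:,0],.034)*1000).astype(np.float32)),c[:,0].min(0),c[:,0].max(0))
# tray: rim in top image, rows near roll
b=cv2.resize(t[150:175,140:282],None,fx=5,fy=5,interpolation=cv2.INTER_CUBIC);cv2.imwrite('pics/z6.png',b)
# predicted inner wall lines at x=613 : rim top inner & floor
for y in (258-155,258+155): print(y,[proj('top',(.613,y/1000,z))[0].round(1) for z in(.06,.012)], 'crop5', [((proj('top',(.613,y/1000,z))[0]-[140,150]+.5)*5).round() for z in(.06,.012)])
for y in (258-167,258+167): print('outer',y,((proj('top',(.613,y/1000,.06))[0]-[140,150]+.5)*5).round())
E
```

```text
scene long ((609.0291137695312, 263.8880615234375), (55.6307258605957, 156.19631958007812), 1.4146770238876343) [391 184] [433 213]
103 [array([268.1, 159.7]), array([269.4, 163.8])] crop5 [array([643.,  51.]), array([649.,  72.])]
413 [array([156.8, 156.7]), array([161.8, 160.9])] crop5 [array([86., 36.]), array([112.,  57.])]
outer 91 [664.  52.]
outer 425 [65. 36.]
```

View pics/z6.png

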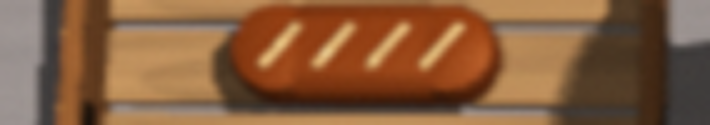

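The long roll is about 5 mm left of the tray centre line in both views (263 against 258). There is time left, so I'll regrasp it and shift it right.

```bash
python3 plan.py 612.5 258 215 1.2
```

```text
t 41.2 pos [ 622.8 -220.4  214.4] jaw 1.34 down [ 0. -0. -1.] F [ 0.2 -1.   0.2] w 1.001
rot [ 0.03  0.   -0.  ] travel(after rot) [-2.000e-03 -1.000e-03 -1.595e+00] travel now [-0.002  0.003 -1.595]
```

```bash
python3 -m jog '[{"rot":[0,0,0],"travel":[0,0,-0.1],"jaw":-1},{"rot":[0,0,0],"travel":[0,0,-0.15],"jaw":-1},{"rot":[0,0,0],"travel":[0,0,-0.15],"jaw":-1},{"rot":[0,0,0],"travel":[0,0,-0.15],"jaw":-1},{"rot":[0,0,0],"travel":[0,0,-0.15],"jaw":-1},{"rot":[0,0,0],"travel":[0,0,-0.15],"jaw":-1},{"rot":[0,0,0],"travel":[0,0,-0.15],"jaw":-1},{"rot":[0,0,0],"travel":[0,0,-0.15],"jaw":-1}]'
python3 -m jog '[{"rot":[0,0,0],"travel":[0,0,-0.15],"jaw":-1},{"rot":[0,0,0],"travel":[0,0,-0.15],"jaw":-1},{"rot":[0,0,0],"travel":[0,0,-0.1],"jaw":-1},{"rot":[0,0,0],"travel":[0,0,-0.045],"jaw":-1},{"rot":[0,0,0],"travel":[0,0,0],"jaw":-0.8},{"rot":[0,0,0],"travel":[0,0,0],"jaw":-0.8},{"rot":[0,0,0],"travel":[0,0,0],"jaw":-0.8},{"rot":[0,0,0],"travel":[0,0,0],"jaw":-0.8}]'
python3 plan.py 612.5 258 20.5 1.2
```

```text
time: 42.0
position: [0.6147, 0.1253, 0.2144]
tool_rot: [1.193, 1.219, -1.193]
ft_force: [0.8, -0.4, 0.4]
grip_width: 1.002
time: 42.8
position: [0.6133, 0.2539, 0.214]
tool_rot: [1.195, 1.216, -1.197]
ft_force: [0.1, 0.3, 0.2]
grip_width: 0.904
t 42.8 pos [613.3 253.9 214. ] jaw 1.01 down [ 0.    -0.001 -1.   ] F [0.1 0.3 0.2] w 0.904
rot [-0.04  0.01 -0.  ] travel(after rot) [ 0.645 -0.002 -0.014] travel now [ 0.645 -0.003 -0.015]
```

```bash
python3 -m jog '[{"rot":[0,0,0],"travel":[0.06,0,-0.006],"jaw":-0.8},{"rot":[0,0,0],"travel":[0.14,0,0],"jaw":-0.8},{"rot":[0,0,0],"travel":[0.14,0,0],"jaw":-0.8},{"rot":[0,0,0],"travel":[0.1,0,0],"jaw":-0.8},{"rot":[0,0,0],"travel":[0.1,0,0],"jaw":-0.8},{"rot":[0,0,0],"travel":[0.06,0,0],"jaw":-0.8},{"rot":[0,0,0],"travel":[0.03,0,0],"jaw":-0.8},{"rot":[0,0,0],"travel":[0.008,0,0],"jaw":-0.8}]'
python3 -m jog '[{"rot":[0,0,0],"travel":[0,0,0],"jaw":0},{"rot":[0,0,0],"travel":[0,0,0],"jaw":0.5},{"rot":[0,0,0],"travel":[0,0,0],"jaw":1},{"rot":[0,0,0],"travel":[0,0,0],"jaw":1},{"rot":[0,0,0],"travel":[0,0,0],"jaw":1}]' 12; python3 plan.py 612.5 258 20.5 1.2
```

```text
time: 43.6
position: [0.6124, 0.2576, 0.0222]
tool_rot: [1.194, 1.219, -1.195]
ft_force: [-0.6, 0.4, -0.1]
grip_width: 0.897
time: 44.1
position: [0.6129, 0.2585, 0.0237]
tool_rot: [1.195, 1.218, -1.192]
ft_force: [0.7, -0.1, 4.5]
grip_width: 0.649
t 44.1 pos [612.9 258.5  23.7] jaw 1.21 down [ 0.001  0.    -1.   ] F [ 0.7 -0.1  4.5] w 0.649
rot [ 0.   -0.   -0.02] travel(after rot) [ 0.011 -0.001  0.002] travel now [ 0.011 -0.001  0.002]
```

```bash
python3 -m jog '[{"rot":[0,0,0],"travel":[-0.02,0,0],"jaw":1},{"rot":[0,0,0],"travel":[0,0,0],"jaw":1},{"rot":[0,0,0],"travel":[0,0,0.015],"jaw":1},{"rot":[0,0,0],"travel":[0,0,0],"jaw":1},{"rot":[0,0,0],"travel":[0,0,0],"jaw":1}]'; python3 -m jog '[{"rot":[0,0,0],"travel":[0.012,0,0],"jaw":1},{"rot":[0,0,0],"travel":[0,0,0],"jaw":1},{"rot":[0,0,0],"travel":[0,0,0],"jaw":1}]'; python3 -m jog '[{"rot":[0,0,0],"travel":[0.004,0,0],"jaw":1},{"rot":[0,0,0],"travel":[0,0,0],"jaw":1}]';python3 -m jog '[{"rot":[0,0,0],"travel":[0.003,0,0],"jaw":1},{"rot":[0,0,0],"travel":[0,0,0],"jaw":1}]'
```

```text
time: 44.6
position: [0.6123, 0.253, 0.0282]
tool_rot: [1.194, 1.219, -1.195]
ft_force: [0.2, 0.4, -1.4]
grip_width: 0.648
time: 44.9
position: [0.6122, 0.2537, 0.0246]
tool_rot: [1.193, 1.219, -1.194]
ft_force: [-0.2, 0.2, -1.2]
grip_width: 0.646
time: 45.1
position: [0.6124, 0.2538, 0.0238]
tool_rot: [1.194, 1.219, -1.194]
ft_force: [0.7, 0.5, -1.0]
grip_width: 0.642
time: 45.3
position: [0.6125, 0.2538, 0.0237]
tool_rot: [1.194, 1.219, -1.194]
ft_force: [-2.8, -1.3, 3.0]
grip_width: 0.642
```

```bash
python3 -m jog '[{"rot":[0,0,0],"travel":[0,0,0],"jaw":0.2},{"rot":[0,0,0],"travel":[0,0,0],"jaw":-0.6},{"rot":[0,0,0],"travel":[0,0,0],"jaw":-0.8},{"rot":[0,0,0],"travel":[0,0,0],"jaw":-0.8},{"rot":[0,0,0],"travel":[-0.05,0,0],"jaw":-0.8},{"rot":[0,0,0],"travel":[-0.12,0,0],"jaw":-0.8},{"rot":[0,0,0],"travel":[-0.16,0,0],"jaw":-1},{"rot":[0,0,0],"travel":[-0.16,0,0],"jaw":-1}]'
python3 -m jog '[{"rot":[0,0,0],"travel":[-0.16,0,0],"jaw":-1},{"rot":[0,0,0],"travel":[0,0,0.15],"jaw":-1},{"rot":[0,0,0],"travel":[0,0,0.15],"jaw":-1},{"rot":[0,0,0],"travel":[0,0,0.15],"jaw":-1},{"rot":[0,0,0],"travel":[0,0,0.15],"jaw":-1},{"rot":[0,0,0],"travel":[0,0,0.15],"jaw":-1},{"rot":[0,0,0],"travel":[0,0,0.15],"jaw":-1},{"rot":[0,0,0],"travel":[0,0,0.15],"jaw":-1}]'
python3 -m jog '[{"rot":[0,0,0],"travel":[0,0,0.15],"jaw":-1},{"rot":[0,0,0],"travel":[0,0,0.15],"jaw":-1},{"rot":[0,0,0],"travel":[0,0,0.15],"jaw":-1},{"rot":[0,0,0],"travel":[0,0,0.1],"jaw":-1},{"rot":[0,0,0],"travel":[0,0,0],"jaw":-1}]'
python3 - <<'E'
from h import *
for n in('top','scene'):
    cv2.imwrite(f'pics/{n}6.png',ctrl.get_image(n)[...,::-1])
t=cv2.imread('pics/top6.png');s=cv2.imread('pics/scene6.png')
for n,im,roi in(('top',t,(182,148,246,172)),('scene',s,(383,178,440,222))):
    h=cv2.cvtColor(im,cv2.COLOR_BGR2HSV).astype(int); x0,y0,x1,y1=roi
    m=np.zeros(im.shape[:2],np.uint8); m[y0:y1,x0:x1]=((h[...,1]>(185 if n=='top' else 150))&(h[...,0]<14))[y0:y1,x0:x1]*255
    m=cv2.morphologyEx(m,cv2.MORPH_CLOSE,np.ones((5,5)))
    c=max(cv2.findContours(m,0,1)[0],key=cv2.contourArea);print(n,cv2.minAreaRect((onz(n,c[:,0],.034)*1000).astype(np.float32)))
a=cv2.resize(t[120:255,135:285],None,fx=2.6,fy=2.6,interpolation=cv2.INTER_CUBIC);b=cv2.resize(s[110:245,325:475],None,fx=2.6,fy=2.6,interpolation=cv2.INTER_CUBIC)
cv2.imwrite('pics/c6.png',np.hstack([a,b]))
# bystanders: difference with first image
t0=cv2.imread('pics/top0.png')
for nm,(x0,y0,x1,y1) in dict(tin=(240,85,302,130),scraper=(316,85,370,130),brush=(296,176,314,272)).items(): print(nm,np.abs(t.astype(int)-t0)[y0:y1,x0:x1].mean().round(2))
E
```

```text
time: 46.1
position: [0.6121, 0.2537, 0.1722]
tool_rot: [1.193, 1.22, -1.193]
ft_force: [0.3, -0.1, 0.3]
grip_width: 0.976
time: 46.9
position: [0.619, -0.0629, 0.2193]
tool_rot: [1.194, 1.218, -1.193]
ft_force: [0.5, -0.1, 0.1]
grip_width: 1.001
time: 47.4
position: [0.6213, -0.2339, 0.2182]
tool_rot: [1.198, 1.212, -1.202]
ft_force: [-0.2, -0.5, -0.0]
grip_width: 1.001
top ((613.1461181640625, 258.67767333984375), (55.54072189331055, 147.99794006347656), 1.6034080982208252)
scene ((609.235595703125, 259.7696838378906), (55.84028244018555, 158.80223083496094), 1.4146770238876343)
tin 8.04
scraper 13.25
brush 12.94
```

View pics/c6.png

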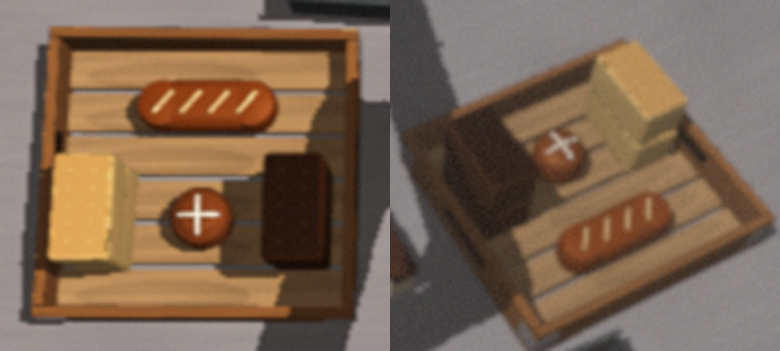

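View pics/scene6.png

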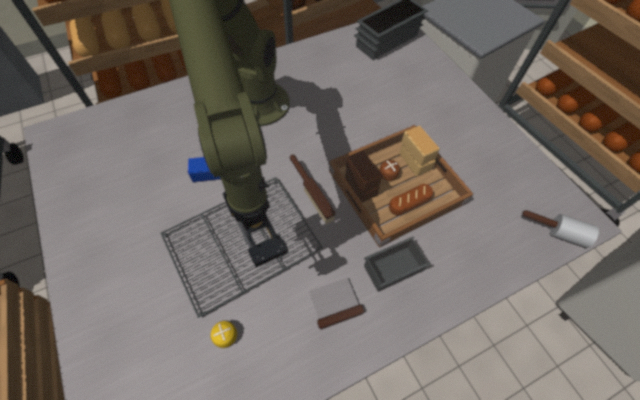

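```bash
python3 -c "
from bench import ctrl
print(ctrl.close_job(), ctrl.get_state()['time'])"
```

```text
the job is handed in; nothing more can be done
the job is handed in; nothing more can be done
```

All four breads are in the tray in the order asked, and I handed the job in at about 47.5 s on the robot's clock. Each bread was lowered until the force reading showed contact, then released; the hardest set-down read about 13 N.

| Bread | Last check |
|---|---|
| Rye on rye | Within about 2 mm of the loaf below. |
| White on white | Top view put it 2–3 mm forward (x) and 2–3 mm inward (y). One scene estimate gave up to 4.5 mm inward, but comparing its corner edge with the loaf below gave about 2 mm. I left it as it was. |
| Round roll | At (489, 255) mm, against a target of (489, 254.5) mm midway between the stacks. |
| Long roll | First about 5 mm left of centre, so I regrasped and moved it. Now at y = 258.7 mm (top) and 259.8 mm (scene), against about 258 mm for the tray centre; parallel to the back board within about 0.5°. The views differ by 4 mm front to back (613 and 609 mm). |

By eye, the tin, scraper and brush are where they started. The pixel-difference check on them was inconclusive, most likely because of the arm's shadows. The two loaves already in the tray were not checked separately after stacking.

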